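# Load the round rod into the bench collet and clamp it

### The arm

A 6-joint arm with a two-finger parallel gripper is mounted at the origin on a cart in front of the work surface, level with it; the furniture and walls round the work are solid. World frame = base frame: x ahead of the robot, y to its left, z up, the work surface at z = 0. Lengths are in m, angles in rad, forces in N, time in s.
With the tool pointing down it reaches from about 0.4 to 0.925 m from the base axis. Payload 12.5 kg.
Tool frame: the origin (TCP) lies at the very end of the fingers, on their centre line; the grasp point (between the pads) lies grip_depth behind it (grip_depth is the distance from the TCP to the grasp point, in m); y points along the fingers, x is the direction in which the jaws open and shut, and the axes are right-handed (so a half turn about y gives the same grasp; the last joint's range is limited). The gripper opens to 95 mm and grips with 3 to 60 N. Pads are 20 mm wide; open, the fingers measure 119 mm over their backs; the gripper's body (75 mm by 180 mm) begins 59 mm behind the grasp point.
Start: joints at [-1.414, 0.491, 1.559, -0, 1.092, -0.106], TCP at [0.162, -0.604, 0.215] pointing down, gripper open.
Joint ranges: [-3.1, 3.1], [-0.84, 2.19], [0.05, 2.79], [-1.13, 4.28], [0.06, 2.93], [-2.69, 2.69]. Speed limits (rad/s): [2.22, 2.22, 2.79, 3.14, 3.14, 3.14].

### API

Orientations are given as a unit quaternion [w, x, y, z].
In Python, from station import read_state, camera, camera_params, sign_off, grip_depth gives the robot as it stands.
- The arm moves only by the tool play_rows, never from a script. Its argument "deltas" is a list of rows, each an object of numbers: "grip": the finger opening in mm, from 0 to 95.1; "dx", "dy", "dz": the shift along the world's x, y, z in mm; "wx", "wy", "wz": the turn, a rotation vector about the world's x, y, z in degrees. A call has 1 to 10 rows; each row is the pose to reach, as a shift and turn from the pose commanded when the call began; what a row does not reach only later rows make up. A row lasts 1/12 s, in which the tool goes at most 41.7 mm and 7.16 degrees, less where a joint would pass 70% of its speed; a pose out of reach is approached as far as the arm can. A call with a gripper value outside its range is refused whole. The fingers move at their own pace and stop on an object; the grip force is fixed at half the most. Time passes only in rows, so rows that repeat a pose let the fingers close. It gives the time, the measured TCP pose, the force and the opening at its end, in the units of the state.
- read_state(): the state, without advancing time (a new reading comes with each control period).
- camera(name): name is "side" or "top"; returns the picture (400x640x3 uint8, red, green, blue); there is no depth.
- camera_params(name): a dict with "K" (3x3 intrinsics, pixels), "R" (3x3) and "t" (3): a world point X has camera coordinates R X + t. Camera axes: x right, y down, z forward; pixel columns grow to the right and rows downward; lengths in m; the calibration is good to about 2 mm. A picture is of the moment at which its call begins. camera_params takes no time and is no camera call.
- sign_off(): hands the job in, once; it reports no verdict.
The state is a dict: "time_s": time; "qpos": joint angles; "joint_velocities": joint speeds; "effort": joint torques, N m; "position": TCP position; "tcp_rot": TCP orientation; "force": force on the tool from outside, world axes, zero at the start; "moment": the same for the moment, N m; "grip_width": finger opening in m.
Only numpy, scipy, OpenCV 4.12 (cv2) and the standard library are available. Lean on these libraries where they do the work, as an engineer would, in place of code of your own. Each camera call takes 0.05 s, during which the arm holds its last target.

### The job

Take the long round rod from its rest and feed it, either end first, through the square nose of the open collet fixture until it bears on the depth stop hidden inside: feel for the stop, and neither shove it back nor ram the nose. Then swing the lever fully over to clamp the rod while it is still home against the stop, and let go; leave the short hexagonal rod in its rest.

Things in the scene. Friction and masses are not known exactly. Their poses are not given: they have to be found in the camera images.
- round_bar_center (a point): Centre of the loose plain aluminium round rod: 14 mm diameter, 180 mm long, 0.08 kg or so. x axis along the rod (its roll about x is arbitrary). It lies level in the slots of two ribs, its axis 40 mm above the bench; the ribs stand about 48 mm either side of its middle (8 mm thick), so it is free for a grasp across it between them.
- hex_bar_center (a point): Centre of the loose hexagonal aluminium rod, 14 mm across flats, 110 mm long, x axis along it. It lies in the same rest, 100 mm beside and parallel to the round rod, on either side. It is too thick over its corners for the collet; leave it.
- bar_rest: Fixed aluminium rest: plate 112 x 150 mm, 8 mm thick, with two ribs along its y at x = -48 and +48 mm, 42 mm high, each with two slots 18 mm wide. Origin on the bench under its centre; rods lie along its x axis.
- nose: Square steel nose plate (54 x 54 x 10 mm) of the collet fixture; this frame's origin is on the bench, 45 mm behind and 70 mm below the mouth, z up; its x axis is the feed direction (into the collet) and y is to the left of it. The fixture is fixed to the bench: foot 130 x 100 x 12 mm, grey housing 56 mm wide, top 98 mm above the bench.
- mouth (a point): Centre of the round mouth in the outer face of the nose, 70 mm above the bench; x axis level, pointing into the collet along its axis. Hole 16 mm diameter with a chamfer about 3.5 mm deep at the mouth. Behind the 10 mm nose comes the open clamp, then the guide hole. In line, the rod slides in with a few N of drag at most, and once in it stays there when let go.
- lever_knob (a point): Centre of the black upright cylindrical knob (18 mm diameter, 40 mm tall) at the end of the clamp lever: 131 mm above the bench, 90 mm from the pivot. The knob's underside is 111 mm above the bench, on a 10 mm thick level steel arm.
- lever_pivot (a point): Point on the lever's upright pivot axis, at the height of the knob's centre (131 mm), 19 mm behind the mouth and 18 mm to the right of the collet's axis (seen along the feed direction). The hub there is 20 mm across and its top 119 mm above the bench.
- lever (a joint): Lever angle in rad: 0 fully open, 1.2 at its end of travel (clamped). It turns clockwise seen from above. At 0 the arm points 55 degrees to the left of the feed direction, at 1.2 about 14 degrees to its right. It stays where it is left and takes 3 to 6 N at the knob; its cam meets the rod from about 0.75 on. Starts at 0 to 0.2.
- rear_guide (a point): Centre of the chamfered 16 mm guide hole inside the housing, 29 to 36 mm behind the mouth. Beyond it, on the axis, the depth stop: a flat steel disc whose face is somewhere between 38 and 60 mm behind the mouth, different every time, and not to be judged from outside. It is held by friction and slides back when pushed with more than about 16 N; it must not be shoved back.
Not all that is in view belongs to the job. Leave any red look-alike of the part that bears round_bar_center alone.

How it is judged:
By the outcome, as a careful person would: the job done as asked, in the order asked, and still so for the second after the job is handed in, with the robot touching nothing.
It also fails if it takes over 58 s, if anything falls off the work surface, if the arm or the gripper's body presses on something with over 40 N, if the wrist force passes 120 N, or if a joint passes its speed limit or range.

## Working session

There is one attempt and no reset: what is moved stays moved. The work goes in short steps, Python scripts to look and compute and a tool call to move; the robot and the scene stay as the last step left them, time stands still between calls to the robot, and variables do not carry over. Pictures are saved under pics/ and viewed, and the job is handed in when it is done.

Besides the shell and the picture viewer there is one more tool, called as name(argument=value, ...) on one line, values as JSON. play_rows: Moves the arm, as the interface text tells. Its arguments: {"type":"object","properties":{"deltas":{"type":"array"}},"required":["deltas"]}

```bash
mkdir -p pics; ls
cat > h.py <<'E'
import numpy as np, cv2
from station import read_state, camera, camera_params, sign_off, grip_depth
def snap(n,f):
    im=camera(n); cv2.imwrite('pics/'+f+'.png',im[:,:,::-1]); return im
def ray(n,u,v):
    p=camera_params(n);K,R,t=[np.array(p[k]) for k in 'KRt']
    d=R.T@np.linalg.solve(K,[u,v,1.]); return -R.T@t,d
def onz(n,u,v,z):
    c,d=ray(n,u,v); return c+d*(z-c[2])/d[2]
def proj(n,X):
    p=camera_params(n);K,R,t=[np.array(p[k]) for k in 'KRt']
    q=K@(R@np.array(X)+t); return q[:2]/q[2]
def tri(a,b):
    A=[];B=[]
    for n,u,v in (a,b):
        c,d=ray(n,u,v);d=d/np.linalg.norm(d);P=np.eye(3)-np.outer(d,d);A.append(P);B.append(P@c)
    return np.linalg.solve(sum(A),sum(B))
E
python3 - <<'E'
from h import *
for n in('side','top'):
    snap(n,n+'0'); p=camera_params(n); print(n,np.round(p['K'],1).tolist(),np.round(p['R'],3).tolist(),np.round(p['t'],3))
print(read_state(),grip_depth if not callable(grip_depth) else grip_depth())
E
```

```text
pics
side [[361.3, 0.0, 324.6], [0.0, 361.3, 202.5], [0.0, 0.0, 1.0]] [[-0.916, -0.4, -0.012], [-0.14, 0.349, -0.927], [0.375, -0.847, -0.376]] [0.567 0.053 1.462]
top [[477.8, 0.0, 328.3], [0.0, 477.8, 195.6], [0.0, 0.0, 1.0]] [[0.025, -1.0, -0.0], [-0.995, -0.025, -0.096], [0.096, 0.002, -0.995]] [0.278 0.534 1.545]
{'time_s': 0.1, 'qpos': array([-1.41359300e+00,  4.91450893e-01,  1.55937153e+00,  1.14543906e-05,
        1.09169047e+00, -1.05609233e-01]), 'joint_velocities': array([-9.19684638e-04, -8.33949240e-04, -2.15197011e-04,  3.28348280e-05,
       -4.86840517e-04, -1.00795382e-04]), 'effort': array([ 4.20604774e-03, -6.13623905e+01, -2.58606237e+01,  6.94148568e-02,
        4.69904998e-02, -4.00159718e-05]), 'position': array([ 0.16236037, -0.60333138,  0.21415609]), 'tcp_rot': array([ 0.56142898, -0.56097567,  0.43040997, -0.42994308]), 'force': array([1.16897037, 1.28450812, 0.43726374]), 'moment': array([-0.04555217,  0.01390654,  0.02913895]), 'grip_width': 0.09514731829143354} 0.0188
```

View pics/side0.png

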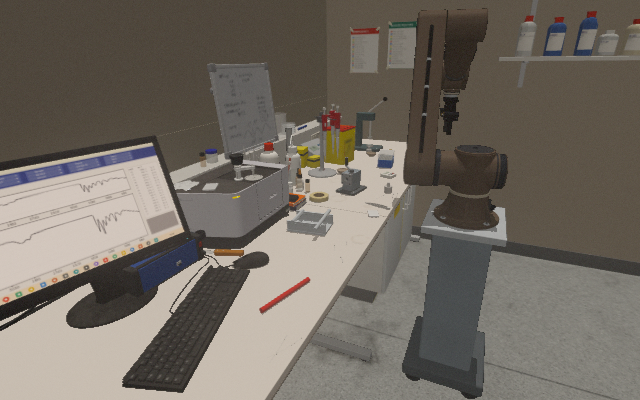

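View pics/top0.png

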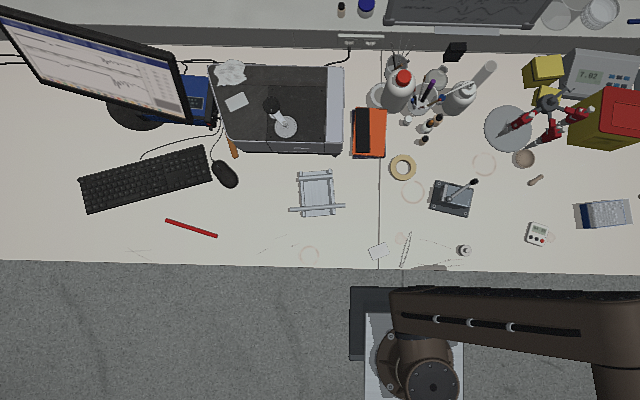

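The rest is at about (317,193) and the fixture at about (453,197) in the top view. In the side view they are at (310,222) and (350,182). I'll zoom in on both.

Run:
```python
import cv2,numpy as np
t=cv2.imread('pics/top0.png');s=cv2.imread('pics/side0.png')
z=lambda i,x,y,w,h,k:cv2.resize(i[y:y+h,x:x+w],None,fx=k,fy=k,interpolation=cv2.INTER_CUBIC)
a=z(t,280,155,80,70,7);b=z(t,420,165,80,70,7)
cv2.imwrite('pics/za.png',a);cv2.imwrite('pics/zb.png',b)
cv2.imwrite('pics/zs.png',z(s,270,140,110,100,6))
```

```text
(no output)
```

View pics/za.png

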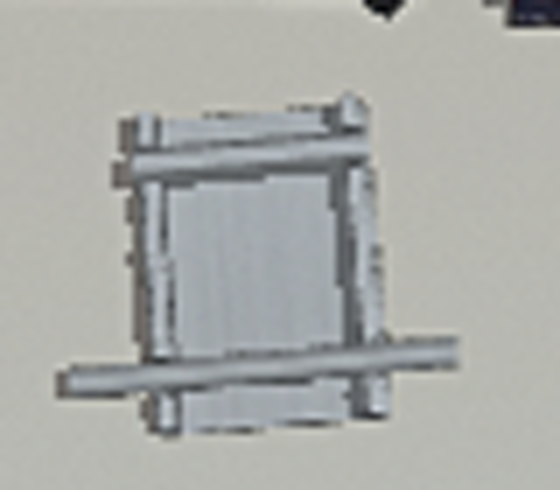

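View pics/zb.png

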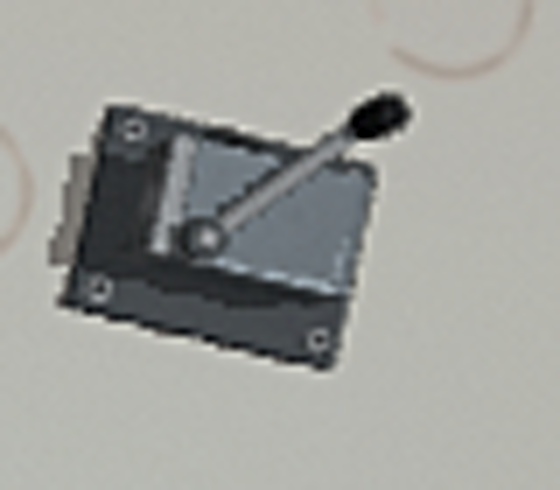

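View pics/zs.png

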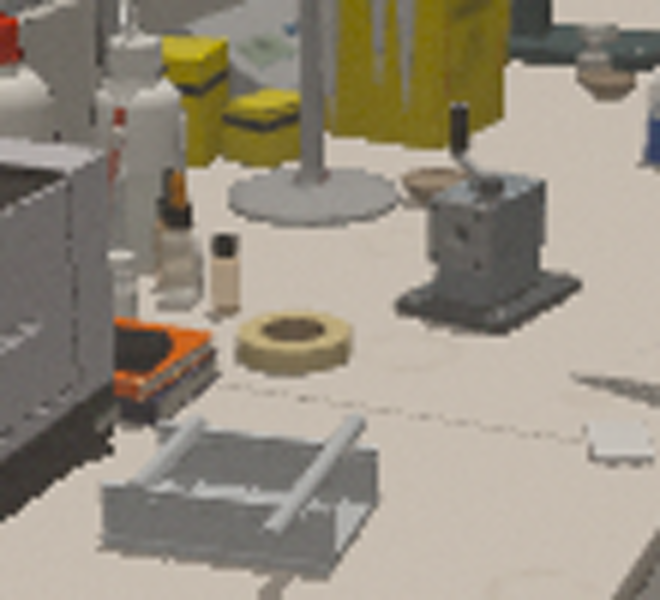

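The top zoom shows the long round rod in the front slots, running from about (60,383) to (455,350) in zoom pixels. The hex rod lies behind it. The nose faces the rest, the hub is at zoom (203,237) and the knob at (380,115). Next I'll measure these with subpixel accuracy.

```bash
cat > m1.py <<'E'
from h import *
for n in('side','top'):
    c,_=ray(n,0,0);print(n,'cam',c.round(3))
t=cv2.imread('pics/top0.png')
k=7
def P(x,y,ox,oy): return ox+(x+.5)/k-.5, oy+(y+.5)/k-.5
# foot contour
roi=cv2.cvtColor(t[165:235,420:500],cv2.COLOR_BGR2GRAY)
up=cv2.resize(roi,None,fx=k,fy=k,interpolation=cv2.INTER_CUBIC)
m=(up<150).astype(np.uint8)*255
cs,_=cv2.findContours(m,cv2.RETR_EXTERNAL,cv2.CHAIN_APPROX_NONE)
c=max(cs,key=cv2.contourArea)[:,0,:].astype(float)
def edge(a,b,z,w=8):
    a=np.array(a,float);b=np.array(b,float);d=(b-a);L=np.linalg.norm(d);d/=L;nn=np.array([-d[1],d[0]])
    s=(c-a)@d;e=(c-a)@nn
    q=c[(s>.12*L)&(s<.88*L)&(abs(e)<w)]
    vx,vy,x,y=cv2.fitLine(q.astype(np.float32),cv2.DIST_HUBER,0,.01,.01).ravel()
    p0=np.array([x,y])-100*np.array([vx,vy]);p1=np.array([x,y])+100*np.array([vx,vy])
    A=onz('top',*P(*p0,420,165),z)[:2];B=onz('top',*P(*p1,420,165),z)[:2]
    return A,B,len(q)
for nm,a,b,z in(('back',(108,105),(378,168),12),('front-left',(108,105),(60,303),0),('near',(60,303),(333,370),0),('right',(378,168),(333,370),12)):
    A,B,nq=edge(a,b,z/1000); d=B-A; print(nm,nq,A.round(4),B.round(4),'dir deg',np.degrees(np.arctan2(d[1],d[0])).round(2))
print('hub',onz('top',*P(203,237,420,165),.119),'knobtop',onz('top',*P(383,113,420,165),.151))
cv2.imwrite('pics/mb.png',m)
# rod
roi=cv2.cvtColor(t[155:225,280:360],cv2.COLOR_BGR2GRAY)
up=cv2.resize(roi,None,fx=10,fy=10,interpolation=cv2.INTER_CUBIC);cv2.imwrite('pics/rod10.png',up[420:600])
E
python3 m1.py
```

```text
side cam [-0.022  1.448  0.605]
top cam [0.376 0.288 1.589]
back 179 [ 0.5899 -0.0733] [ 0.5705 -0.1658] dir deg -101.86
front-left 40 [ 0.5    -0.0425] [ 0.5946 -0.0613] dir deg -11.28
near 210 [ 0.4898 -0.062 ] [ 0.469  -0.1543] dir deg -102.7
right 156 [ 0.4679 -0.1695] [ 0.5611 -0.1903] dir deg -12.6
hub [ 0.51803906 -0.08036103  0.119     ] knobtop [ 0.57085927 -0.15029382  0.151     ]
```

View pics/rod10.png

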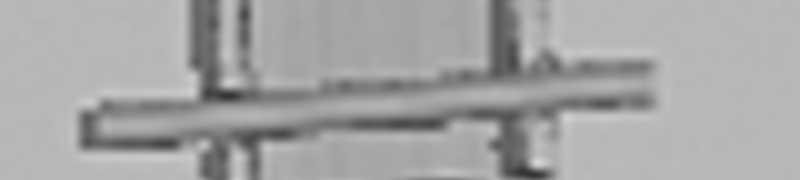

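View pics/mb.png

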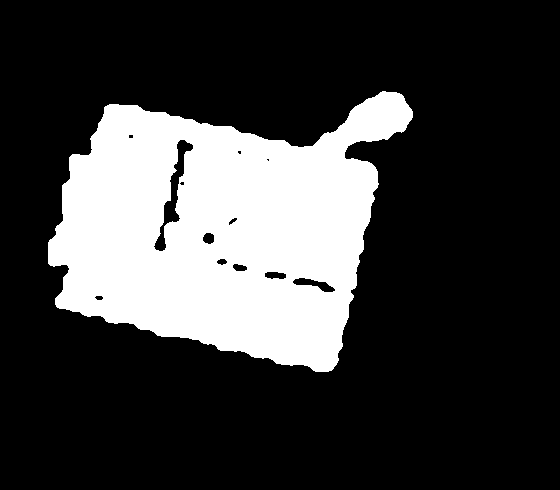

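```bash
cat > m2.py <<'E'
from h import *
P=lambda x,y:(280+(x+.5)/10-.5,197+(y+.5)/10-.5)
a=onz('top',*P(98,125),.04);b=onz('top',*P(655,84),.04)
print(a,b,np.linalg.norm(a-b),(a+b)/2,'heading',np.degrees(np.arctan2(*(b-a)[1::-1])))
Q=lambda x,y:(270+(x+.5)/6-.5,140+(y+.5)/6-.5)
# side axis plane: side image rod ends
s1=Q(275,522);s2=Q(358,424)
print('side ends on z=.04',onz('side',*s1,.04),onz('side',*s2,.04))
print('proj of top ends in zs', [((proj('side',X)-[270,140]+.5)*6-.5).round(1) for X in(a,b)])
f=np.array([-.2147,-.9767,0]);l=np.array([.9767,-.2147,0])
for ff in(-.0517,-.045):
    M=ff*f+.5415*l+[0,0,.07]; print('mouth',M,((proj('side',M)-[270,140]+.5)*6-.5).round(1))
H=(-.0327*f+.5232*l+[0,0,.119]);print('hub',H,((proj('side',H)-[270,140]+.5)*6-.5).round(1))
s=cv2.imread('pics/side0.png')
cv2.imwrite('pics/zs2.png',cv2.resize(s[155:200,330:375],None,fx=13,fy=13,interpolation=cv2.INTER_CUBIC))
print('m in zs2',((proj('side',M)-[330,155]+.5)*13-.5),((proj('side',-.0517*f+.5415*l+[0,0,.07])-[330,155]+.5)*13-.5))
E
python3 m2.py
```

```text
[0.47817812 0.41700813 0.04      ] [0.49601406 0.23637168 0.04      ] 0.18151486205815495 [0.48709609 0.32668991 0.04      ] heading -84.3609254044445
side ends on z=.04 [0.4808513  0.39543408 0.04      ] [0.49242764 0.24093922 0.04      ]
proj of top ends in zs [array([263.6, 537.6]), array([355.7, 420.7])]
mouth [ 0.53998304 -0.06576466  0.07      ] [454.5 235.7]
mouth [ 0.53854455 -0.07230855  0.07      ] [459.1 233.4]
hub [ 0.51803013 -0.08039295  0.119     ] [488.3 173.3]
m in zs2 [215.33734141 311.33149138] [205.24790925 316.18056579]
```

View pics/zs2.png

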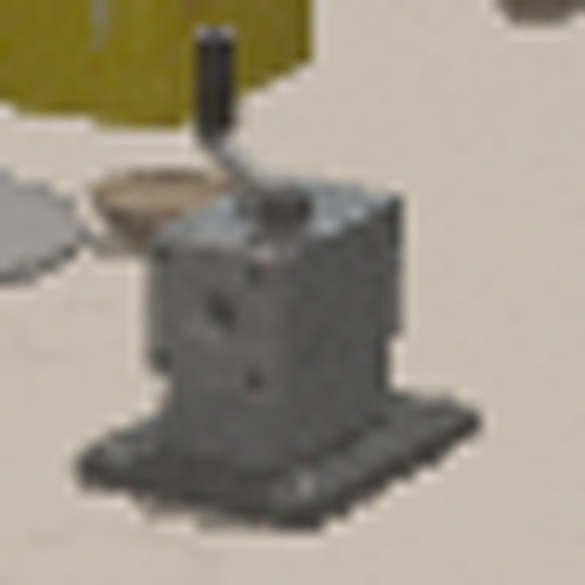

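```bash
cat > m3.py <<'E'
from h import *
from scipy.spatial.transform import Rotation as Rr
s=read_state();q=s['tcp_rot'];M=Rr.from_quat(np.r_[q[1:],q[0]]).as_matrix();print(M.round(4));print(s['position'].round(4), s['force'].round(2),s['grip_width'],s['time_s'])
print('jaw heading',np.degrees(np.arctan2(M[1,0],M[0,0])))
E
python3 m3.py
```

```text
[[ 2.598e-01 -1.000e-04  9.657e-01]
 [-9.657e-01  9.000e-04  2.598e-01]
 [-9.000e-04 -1.000e+00  1.000e-04]]
[ 0.1624 -0.6033  0.2142] [1.17 1.28 0.44] 0.09514731829143354 0.1
jaw heading -74.94224927515437
```

play_rows(deltas=[{"dx":40,"dy":20,"dz":10,"wz":6,"grip":60},{"dx":80,"dy":40,"dz":20,"wz":12,"grip":60},{"dx":120,"dy":60,"dz":30,"wz":18,"grip":60},{"dx":150,"dy":90,"dz":30,"wz":24,"grip":60},{"dx":180,"dy":120,"dz":30,"wz":30,"grip":60},{"dx":210,"dy":150,"dz":30,"wz":36,"grip":60},{"dx":240,"dy":180,"dz":30,"wz":42,"grip":60},{"dx":260,"dy":215,"dz":30,"wz":48,"grip":60},{"dx":280,"dy":250,"dz":30,"wz":54,"grip":60},{"dx":300,"dy":285,"dz":30,"wz":60,"grip":60}])

```text
$.deltas[0]: bad value
```

play_rows(deltas=[{"dx":40.0,"dy":20.0,"dz":10.0,"wx":0.0,"wy":0.0,"wz":6.0,"grip":60.0},{"dx":80,"dy":40,"dz":20,"wx":0,"wy":0,"wz":12,"grip":60},{"dx":120,"dy":60,"dz":30,"wx":0,"wy":0,"wz":18,"grip":60},{"dx":150,"dy":90,"dz":30,"wx":0,"wy":0,"wz":24,"grip":60},{"dx":180,"dy":120,"dz":30,"wx":0,"wy":0,"wz":30,"grip":60},{"dx":210,"dy":150,"dz":30,"wx":0,"wy":0,"wz":36,"grip":60},{"dx":240,"dy":180,"dz":30,"wx":0,"wy":0,"wz":42,"grip":60},{"dx":260,"dy":215,"dz":30,"wx":0,"wy":0,"wz":48,"grip":60},{"dx":280,"dy":250,"dz":30,"wx":0,"wy":0,"wz":54,"grip":60},{"dx":300,"dy":285,"dz":30,"wx":0,"wy":0,"wz":60,"grip":60}])

```text
time_s: 0.93
position: [0.458, -0.3255, 0.2443]
tcp_rot: [0.701, -0.701, 0.09, -0.09]
force: [1.6, 0.1, 0.3]
grip_width: 0.06
```

play_rows(deltas=[{"dx":5,"dy":40,"dz":0,"wx":0,"wy":0,"wz":4,"grip":60},{"dx":10,"dy":80,"dz":0,"wx":0,"wy":0,"wz":8,"grip":60},{"dx":10,"dy":120,"dz":0,"wx":0,"wy":0,"wz":12,"grip":60},{"dx":15,"dy":160,"dz":0,"wx":0,"wy":0,"wz":16,"grip":60},{"dx":20,"dy":200,"dz":0,"wx":0,"wy":0,"wz":20.6,"grip":60},{"dx":23,"dy":240,"dz":0,"wx":0,"wy":0,"wz":20.6,"grip":60},{"dx":23,"dy":280,"dz":0,"wx":0,"wy":0,"wz":20.6,"grip":60},{"dx":23,"dy":320,"dz":0,"wx":0,"wy":0,"wz":20.6,"grip":60},{"dx":23,"dy":360,"dz":0,"wx":0,"wy":0,"wz":20.6,"grip":60},{"dx":23,"dy":400,"dz":0,"wx":0,"wy":0,"wz":20.6,"grip":60}])

```text
time_s: 1.77
position: [0.4798, 0.0745, 0.2446]
tcp_rot: [-0.706, 0.706, 0.035, -0.035]
force: [1.0, -0.7, 0.1]
grip_width: 0.0599
```

play_rows(deltas=[{"dx":0,"dy":40,"dz":0,"wx":0,"wy":0,"wz":0,"grip":60},{"dx":0,"dy":80,"dz":-5,"wx":0,"wy":0,"wz":0,"grip":60},{"dx":0,"dy":120,"dz":-10,"wx":0,"wy":0,"wz":0,"grip":60},{"dx":0,"dy":160,"dz":-20,"wx":0,"wy":0,"wz":0,"grip":60},{"dx":0,"dy":200,"dz":-30,"wx":0,"wy":0,"wz":0,"grip":60},{"dx":0,"dy":235,"dz":-50,"wx":0,"wy":0,"wz":0,"grip":60},{"dx":0,"dy":266,"dz":-75,"wx":0,"wy":0,"wz":0,"grip":60},{"dx":0,"dy":266,"dz":-105,"wx":0,"wy":0,"wz":0,"grip":60},{"dx":0,"dy":266,"dz":-125,"wx":0,"wy":0,"wz":0,"grip":60},{"dx":0,"dy":266,"dz":-125,"wx":0,"wy":0,"wz":0,"grip":60}])

```text
time_s: 2.6
position: [0.4782, 0.3381, 0.1155]
tcp_rot: [-0.705, 0.707, 0.033, -0.038]
force: [-0.5, 0.3, 0.4]
grip_width: 0.0603
```

```bash
cat > m4.py <<'E'
import sys
from m3 import *
k=6
for n,(x,y,w,h) in (('top',(270,140,110,90)),('side',(270,140,110,100))):
    im=snap(n,n+sys.argv[1]); cv2.imwrite('pics/z%s%s.png'%(n,sys.argv[1]),cv2.resize(im[y:y+h,x:x+w,::-1],None,fx=k,fy=k,interpolation=cv2.INTER_CUBIC))
E
python3 m4.py 1
```

```text
[[ 0.995  -0.0062 -0.0997]
 [ 0.0997 -0.0034  0.995 ]
 [-0.0065 -1.     -0.0028]]
[0.4782 0.3381 0.1155] [-0.51  0.35  0.38] 0.06029214610551418 2.6
jaw heading 5.720555113094221
```

```bash
python3 m3.py
```

```text
[[ 9.951e-01 -1.000e-03 -9.850e-02]
 [ 9.850e-02 -6.000e-04  9.951e-01]
 [-1.100e-03 -1.000e+00 -5.000e-04]]
[0.4802 0.3385 0.1196] [-1.04  0.15  0.94] 0.05976367453745984 2.7
jaw heading 5.655329096566471
```

View pics/ztop1.png

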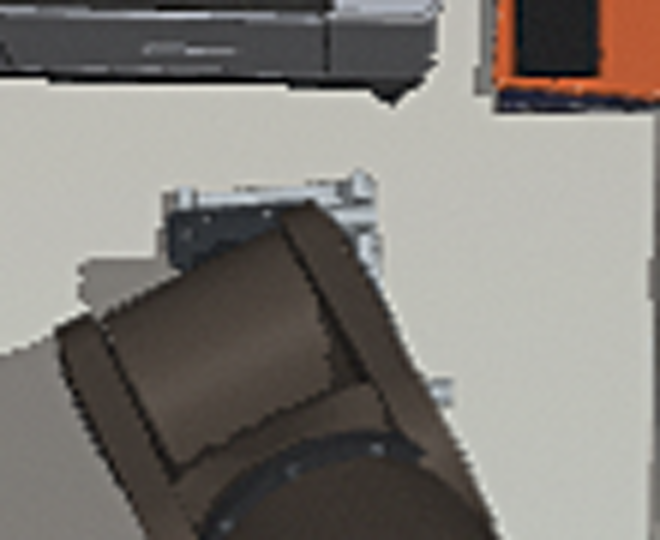

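View pics/zside1.png

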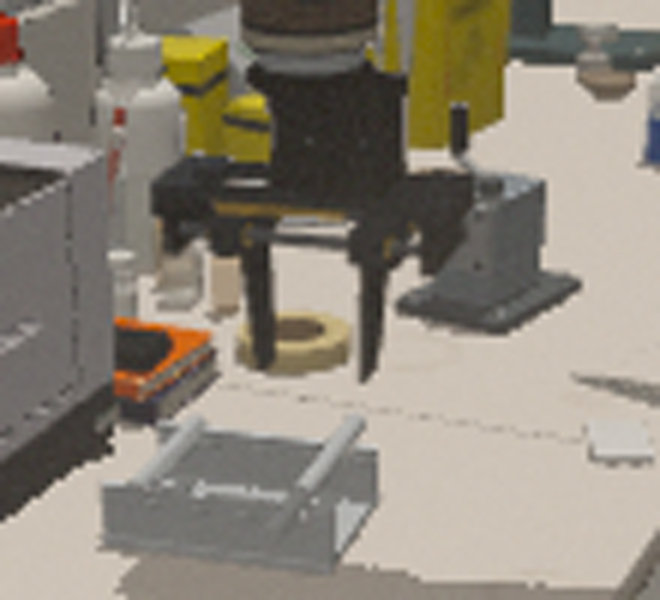

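The fingers straddle the rod in the side view at about (315,365) zoom, with the rod running from (275,522) to (358,424). I'll descend and grasp.

play_rows(deltas=[{"dx":5,"dy":8,"dz":-20,"wx":0,"wy":0,"wz":0,"grip":60},{"dx":5,"dy":8,"dz":-45,"wx":0,"wy":0,"wz":0,"grip":60},{"dx":5,"dy":8,"dz":-70,"wx":0,"wy":0,"wz":0,"grip":60},{"dx":5,"dy":8,"dz":-88,"wx":0,"wy":0,"wz":0,"grip":60},{"dx":5,"dy":8,"dz":-98,"wx":0,"wy":0,"wz":0,"grip":60},{"dx":5,"dy":8,"dz":-98,"wx":0,"wy":0,"wz":0,"grip":60},{"dx":5,"dy":8,"dz":-98,"wx":0,"wy":0,"wz":0,"grip":30},{"dx":5,"dy":8,"dz":-98,"wx":0,"wy":0,"wz":0,"grip":22},{"dx":5,"dy":8,"dz":-98,"wx":0,"wy":0,"wz":0,"grip":5},{"dx":5,"dy":8,"dz":-98,"wx":0,"wy":0,"wz":0,"grip":5}])

```text
time_s: 3.53
position: [0.4857, 0.3468, 0.0229]
tcp_rot: [0.707, -0.706, -0.036, 0.034]
force: [0.1, 0.4, 0.4]
grip_width: 0.0387
```

play_rows(deltas=[{"dx":0,"dy":0,"dz":0,"wx":0,"wy":0,"wz":0,"grip":5},{"dx":0,"dy":0,"dz":0,"wx":0,"wy":0,"wz":0,"grip":5},{"dx":0,"dy":0,"dz":0,"wx":0,"wy":0,"wz":0,"grip":5}])

```text
time_s: 3.78
position: [0.4853, 0.3466, 0.0219]
tcp_rot: [0.706, -0.706, -0.035, 0.035]
force: [-0.0, -0.3, -0.6]
grip_width: 0.0187
```

```bash
python3 m4.py 2
```

```text
[[ 9.951e-01  4.000e-04 -9.860e-02]
 [ 9.860e-02  2.000e-04  9.951e-01]
 [ 4.000e-04 -1.000e+00  1.000e-04]]
[0.4853 0.3466 0.0219] [-0.01 -0.27 -0.61] 0.0187107241473006 3.7833
jaw heading 5.6567948946896935
```

View pics/zside2.png

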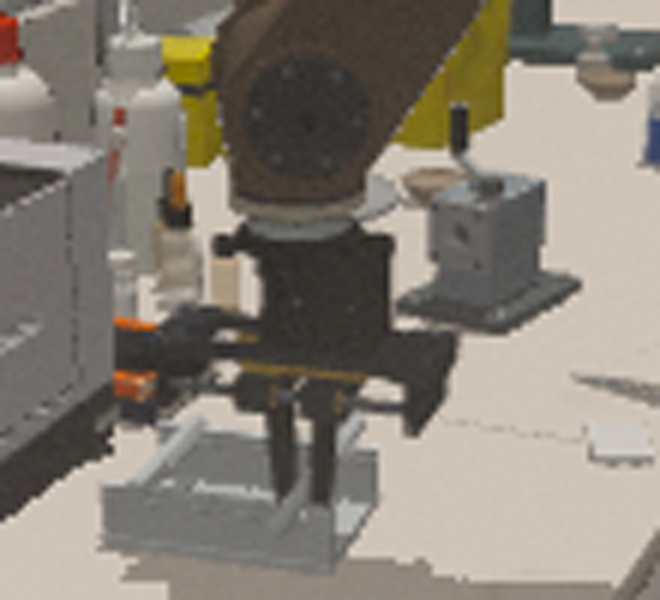

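The fingers are closing on the rod. A few more rows will finish the grip before I lift.

play_rows(deltas=[{"dx":0,"dy":0,"dz":0,"wx":0,"wy":0,"wz":0,"grip":5},{"dx":0,"dy":0,"dz":0,"wx":0,"wy":0,"wz":0,"grip":5},{"dx":0,"dy":0,"dz":0,"wx":0,"wy":0,"wz":0,"grip":5},{"dx":0,"dy":0,"dz":0,"wx":0,"wy":0,"wz":0,"grip":5}])

```text
time_s: 4.22
position: [0.4852, 0.3466, 0.0217]
tcp_rot: [0.706, -0.706, -0.035, 0.035]
force: [-0.9, -0.3, 2.5]
grip_width: 0.0135
```

play_rows(deltas=[{"dx":0,"dy":0,"dz":10,"wx":0,"wy":0,"wz":0,"grip":5},{"dx":0,"dy":0,"dz":35,"wx":0,"wy":0,"wz":0,"grip":5},{"dx":5,"dy":-10,"dz":60,"wx":0,"wy":0,"wz":0,"grip":5},{"dx":20,"dy":-40,"dz":60,"wx":0,"wy":0,"wz":-4,"grip":5},{"dx":35,"dy":-75,"dz":60,"wx":0,"wy":0,"wz":-8,"grip":5},{"dx":50,"dy":-110,"dz":60,"wx":0,"wy":0,"wz":-12,"grip":5},{"dx":65,"dy":-145,"dz":60,"wx":0,"wy":0,"wz":-15,"grip":5},{"dx":80,"dy":-180,"dz":60,"wx":0,"wy":0,"wz":-18,"grip":5},{"dx":93,"dy":-210,"dz":50,"wx":0,"wy":0,"wz":-18.1,"grip":5},{"dx":93,"dy":-230,"dz":40,"wx":0,"wy":0,"wz":-18.1,"grip":5}])

```text
time_s: 5.05
position: [0.5807, 0.1137, 0.0625]
tcp_rot: [0.703, -0.703, 0.076, -0.079]
force: [0.2, 0.2, -1.6]
grip_width: 0.0134
```

```bash
python3 m3.py
```

```text
[[ 9.760e-01  3.300e-03  2.177e-01]
 [-2.177e-01  0.000e+00  9.760e-01]
 [ 3.300e-03 -1.000e+00  7.000e-04]]
[0.5807 0.1137 0.0625] [ 0.2   0.22 -1.58] 0.01341811931016023 5.05
jaw heading -12.576492166628789
```

play_rows(deltas=[{"dx":0,"dy":0,"dz":-10,"wx":0,"wy":0,"wz":0,"grip":5},{"dx":0,"dy":0,"dz":-10,"wx":0,"wy":0,"wz":0,"grip":5},{"dx":0,"dy":0,"dz":-10,"wx":0,"wy":0,"wz":0,"grip":5},{"dx":0,"dy":0,"dz":-10,"wx":0,"wy":0,"wz":0,"grip":5}])

```text
time_s: 5.38
position: [0.5782, 0.1177, 0.0522]
tcp_rot: [0.703, -0.703, 0.076, -0.076]
force: [0.4, 0.4, -0.9]
grip_width: 0.0133
```

```bash
sed -i 's/(270,140,110,90)/(370,140,110,90)/; s/(270,140,110,100)/(300,130,90,80)/' m4.py; sed -i 's/k=6/k=7/' m4.py; python3 m4.py 3
```

```text
[[ 9.768e-01  4.000e-04  2.142e-01]
 [-2.142e-01  1.000e-04  9.768e-01]
 [ 4.000e-04 -1.000e+00  2.000e-04]]
[0.5782 0.1177 0.0522] [ 0.38  0.42 -0.92] 0.013286297092192078 5.3833
jaw heading -12.370693168586882
```

View pics/zside3.png

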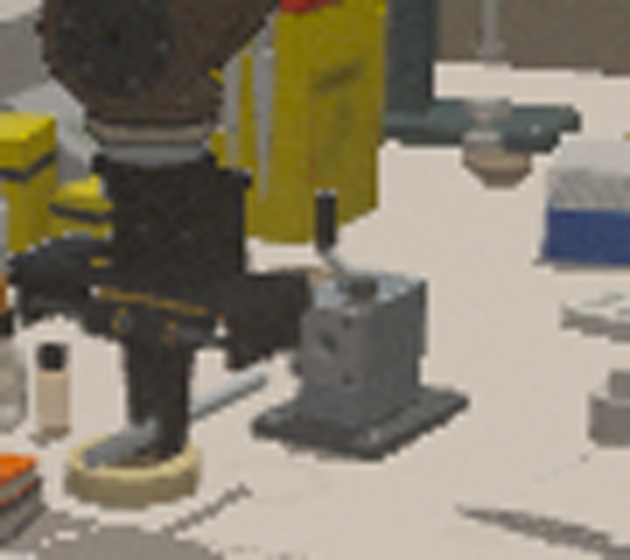

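View pics/ztop3.png

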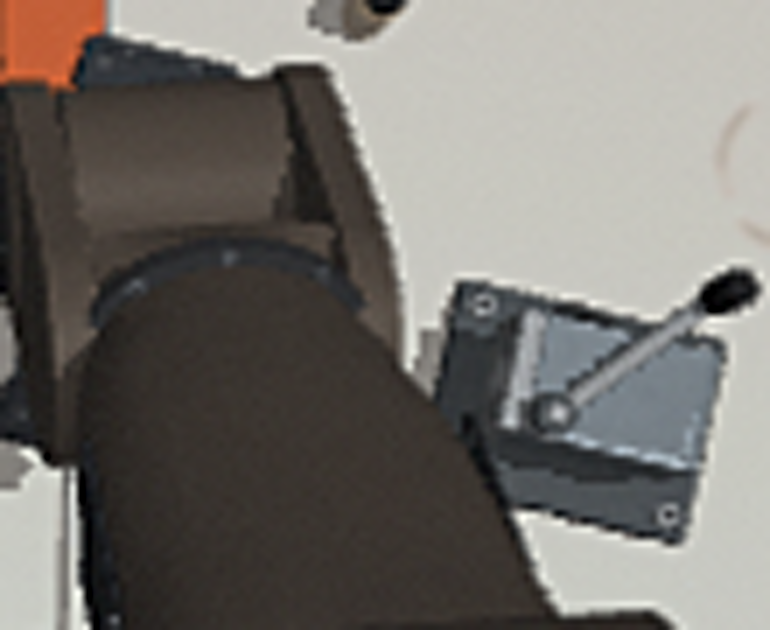

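```bash
cat > m5.py <<'E'
from h import *
im=cv2.imread('pics/side3.png')
x0,y0,w,h,k=322,172,36,24,20
cv2.imwrite('pics/t3.png',cv2.resize(im[y0:y0+h,x0:x0+w],None,fx=k,fy=k,interpolation=cv2.INTER_CUBIC))
Z=lambda X:((proj('side',X)-[x0,y0]+.5)*k-.5).round(1)
f=np.array([-.2142,-.9768,0]);g=np.array([.5782,.1177,.0705])
print('grasp',Z(g),'p60',Z(g+.06*f),'tip110',Z(g+.11*f),'tip107',Z(g+.107*f))
M=np.array([.5385,-.0725,.07]);print('mouth',Z(M),'axis pts',Z(M-.05*f),'left+2mm',Z(M+.002*np.array([.977,-.214,0])),'up2',Z(M+[0,0,.002]))
d=M-g;print('fwd',d@f,'lat(left)',d@np.array([.9768,-.2142,0]))
E
python3 m5.py
```

```text
grasp [  9.1 374.5] p60 [169.9 297. ] tip110 [297.2 235.7] tip107 [289.7 239.3]
mouth [492. 139.] axis pts [374.  195.8] left+2mm [484.9 137.5] up2 [492.1 130.9]
fwd 0.1942911 lat(left) 0.0019618799999999324
```

View pics/t3.png

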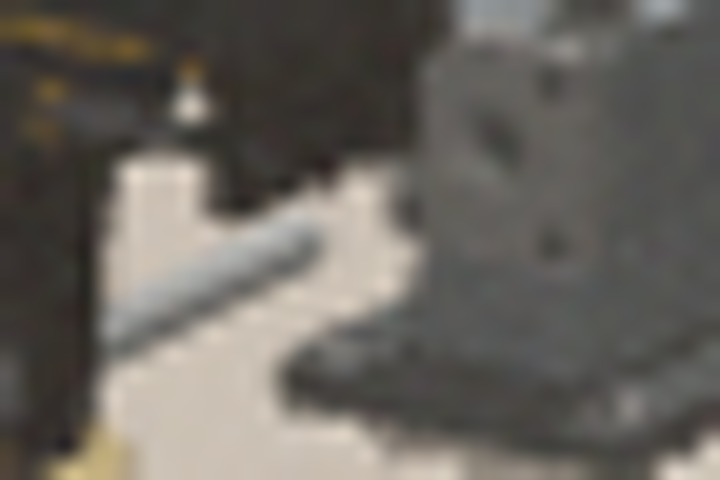

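play_rows(deltas=[{"dx":-1,"dy":-10,"dz":0,"wx":0,"wy":0,"wz":0,"grip":5},{"dx":-4,"dy":-25,"dz":0,"wx":0,"wy":0,"wz":0,"grip":5},{"dx":-7.5,"dy":-41,"dz":0,"wx":0,"wy":0,"wz":0,"grip":5},{"dx":-10.5,"dy":-55,"dz":0,"wx":0,"wy":0,"wz":0,"grip":5},{"dx":-12.5,"dy":-64,"dz":0,"wx":0,"wy":0,"wz":0,"grip":5},{"dx":-13.5,"dy":-68.7,"dz":0,"wx":0,"wy":0,"wz":0,"grip":5},{"dx":-13.5,"dy":-68.7,"dz":0,"wx":0,"wy":0,"wz":0,"grip":5},{"dx":-13.5,"dy":-68.7,"dz":0,"wx":0,"wy":0,"wz":0,"grip":5}])

```text
time_s: 6.15
position: [0.5649, 0.0478, 0.0517]
tcp_rot: [0.703, -0.703, 0.077, -0.077]
force: [0.9, 1.0, -1.8]
grip_width: 0.0132
```

```bash
python3 m4.py 4; sed 's/side3/side4/;s/t3.png/t4.png/' m5.py>m6.py; sed -i "s/g=np.array.*/g=read_state()['position']+[0,0,.0183];print(g)/" m6.py; python3 m6.py
```

```text
[[ 9.764e-01  3.000e-04  2.159e-01]
 [-2.159e-01  0.000e+00  9.764e-01]
 [ 2.000e-04 -1.000e+00  1.000e-04]]
[0.5649 0.0478 0.0517] [ 0.89  0.98 -1.76] 0.013241776655056551 6.15
jaw heading -12.468567516790367
[0.56488857 0.04828491 0.06997989]
grasp [190.7 284.4] p60 [341.3 211.9] tip110 [460.7 154.4] tip107 [453.7 157.8]
mouth [492. 139.] axis pts [374.  195.8] left+2mm [484.9 137.5] up2 [492.1 130.9]
fwd 0.12363513031044063 lat(left) 9.576713803018021e-05
```

View pics/t4.png

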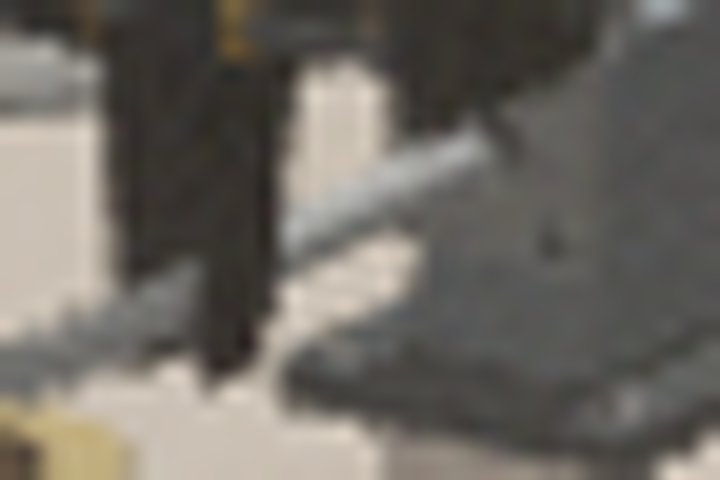

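View pics/ztop4.png

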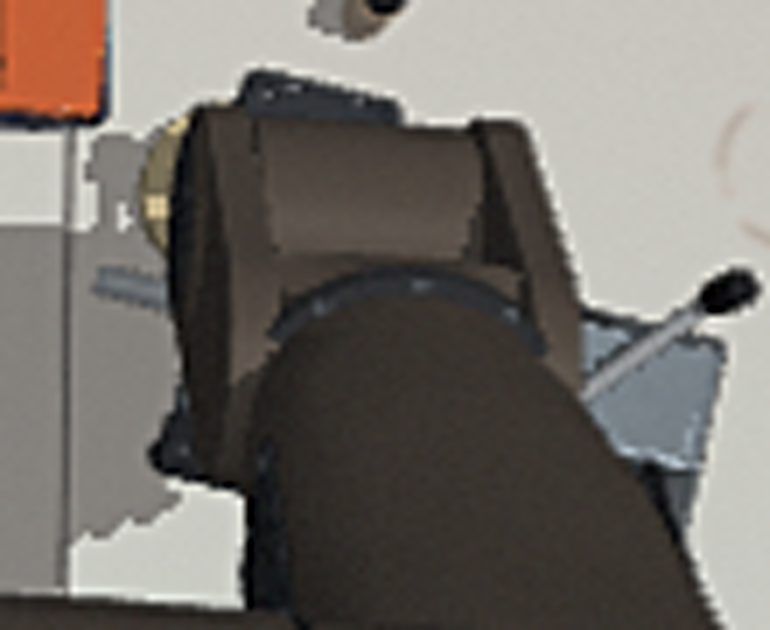

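In the side view the tip at about (485,148) lines up with the mouth at (497,138). I'll advance slowly and watch the force.

play_rows(deltas=[{"dx":-0.6,"dy":-2.9,"dz":0,"wx":0,"wy":0,"wz":0,"grip":5},{"dx":-1.3,"dy":-5.9,"dz":0,"wx":0,"wy":0,"wz":0,"grip":5},{"dx":-1.7,"dy":-7.8,"dz":0,"wx":0,"wy":0,"wz":0,"grip":5},{"dx":-2.1,"dy":-9.8,"dz":0,"wx":0,"wy":0,"wz":0,"grip":5}])

```text
time_s: 6.58
position: [0.5626, 0.038, 0.0516]
tcp_rot: [0.703, -0.703, 0.077, -0.077]
force: [0.0, -0.7, -0.8]
grip_width: 0.013
```

play_rows(deltas=[{"dx":-0.3,"dy":-1.5,"dz":0,"wx":0,"wy":0,"wz":0,"grip":5},{"dx":-0.6,"dy":-2.9,"dz":0,"wx":0,"wy":0,"wz":0,"grip":5}])

```text
time_s: 6.75
position: [0.5621, 0.0349, 0.0517]
tcp_rot: [-0.703, 0.703, -0.077, 0.077]
force: [1.0, 1.0, -0.6]
grip_width: 0.0131
```

play_rows(deltas=[{"dx":-0.3,"dy":-1.5,"dz":0,"wx":0,"wy":0,"wz":0,"grip":5},{"dx":-0.6,"dy":-2.9,"dz":0,"wx":0,"wy":0,"wz":0,"grip":5}])

```text
time_s: 6.92
position: [0.5615, 0.0321, 0.0517]
tcp_rot: [-0.703, 0.703, -0.077, 0.077]
force: [0.3, -0.2, -1.0]
grip_width: 0.0132
```

play_rows(deltas=[{"dx":-0.3,"dy":-1.5,"dz":0,"wx":0,"wy":0,"wz":0,"grip":5},{"dx":-0.6,"dy":-2.9,"dz":0,"wx":0,"wy":0,"wz":0,"grip":5}])

```text
time_s: 7.08
position: [0.5609, 0.0292, 0.0517]
tcp_rot: [-0.703, 0.703, -0.077, 0.077]
force: [1.0, 0.5, -1.5]
grip_width: 0.0133
```

play_rows(deltas=[{"dx":-0.3,"dy":-1.5,"dz":0,"wx":0,"wy":0,"wz":0,"grip":5},{"dx":-0.6,"dy":-2.9,"dz":0,"wx":0,"wy":0,"wz":0,"grip":5}])

```text
time_s: 7.25
position: [0.5602, 0.0263, 0.0517]
tcp_rot: [-0.703, 0.703, -0.077, 0.077]
force: [0.7, 0.4, -0.8]
grip_width: 0.0134
```

```bash
python3 m4.py 5; sed -i 's/side4/side5/;s/t4.png/t5.png/' m6.py; python3 m6.py
```

```text
[[ 9.765e-01  1.000e-04  2.155e-01]
 [-2.155e-01 -0.000e+00  9.765e-01]
 [ 1.000e-04 -1.000e+00 -0.000e+00]]
[0.5602 0.0263 0.0517] [ 0.74  0.38 -0.77] 0.013376718580143545 7.25
jaw heading -12.442277698267207
[0.56018512 0.02620041 0.06995443]
grasp [247.8 256.6] p60 [395.4 185.6] tip110 [512.4 129.3] tip107 [505.6 132.6]
mouth [492. 139.] axis pts [374.  195.8] left+2mm [484.9 137.5] up2 [492.1 130.9]
fwd 0.10105551413476038 lat(left) -4.039971916442345e-05
```

View pics/t5.png

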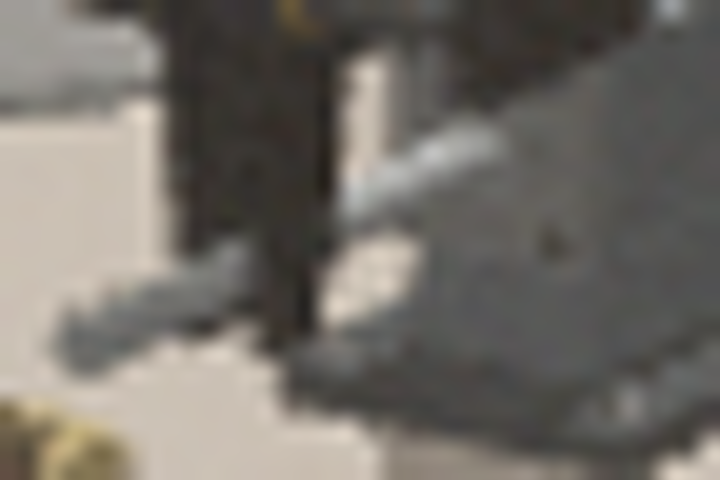

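The rod has entered the mouth at about (505,142) with no contact force. Feeding on.

play_rows(deltas=[{"dx":-0.3,"dy":-1.5,"dz":0,"wx":0,"wy":0,"wz":0,"grip":5},{"dx":-0.6,"dy":-2.9,"dz":0,"wx":0,"wy":0,"wz":0,"grip":5},{"dx":-1.0,"dy":-4.4,"dz":0,"wx":0,"wy":0,"wz":0,"grip":5}])

```text
time_s: 7.6
position: [0.5593, 0.022, 0.0517]
tcp_rot: [0.703, -0.703, 0.077, -0.077]
force: [1.1, -1.4, -1.6]
grip_width: 0.0132
```

play_rows(deltas=[{"dx":-0.3,"dy":-1.5,"dz":0,"wx":0,"wy":0,"wz":0,"grip":5},{"dx":-0.6,"dy":-2.9,"dz":0,"wx":0,"wy":0,"wz":0,"grip":5},{"dx":-1.0,"dy":-4.4,"dz":0,"wx":0,"wy":0,"wz":0,"grip":5}])

```text
time_s: 7.85
position: [0.5583, 0.0175, 0.0517]
tcp_rot: [-0.703, 0.703, -0.077, 0.077]
force: [-0.2, 0.5, -1.1]
grip_width: 0.0135
```

play_rows(deltas=[{"dx":-0.3,"dy":-1.5,"dz":0,"wx":0,"wy":0,"wz":0,"grip":5},{"dx":-0.6,"dy":-2.9,"dz":0,"wx":0,"wy":0,"wz":0,"grip":5},{"dx":-1.0,"dy":-4.4,"dz":0,"wx":0,"wy":0,"wz":0,"grip":5}])

```text
time_s: 8.1
position: [0.5573, 0.0131, 0.0517]
tcp_rot: [-0.703, 0.703, -0.077, 0.077]
force: [1.1, 0.3, -1.4]
grip_width: 0.0135
```

play_rows(deltas=[{"dx":-0.2,"dy":-1.0,"dz":0,"wx":0,"wy":0,"wz":0,"grip":5},{"dx":-0.4,"dy":-2.0,"dz":0,"wx":0,"wy":0,"wz":0,"grip":5},{"dx":-0.6,"dy":-2.9,"dz":0,"wx":0,"wy":0,"wz":0,"grip":5}])

```text
time_s: 8.35
position: [0.5567, 0.0103, 0.0517]
tcp_rot: [-0.703, 0.703, -0.077, 0.077]
force: [0.6, 0.1, -1.5]
grip_width: 0.0132
```

play_rows(deltas=[{"dx":-0.2,"dy":-1.0,"dz":0,"wx":0,"wy":0,"wz":0,"grip":5},{"dx":-0.4,"dy":-2.0,"dz":0,"wx":0,"wy":0,"wz":0,"grip":5}])

```text
time_s: 8.52
position: [0.5563, 0.0083, 0.0517]
tcp_rot: [-0.703, 0.703, -0.077, 0.077]
force: [0.3, 0.0, -0.4]
grip_width: 0.0133
```

play_rows(deltas=[{"dx":-0.2,"dy":-1.0,"dz":0,"wx":0,"wy":0,"wz":0,"grip":5},{"dx":-0.4,"dy":-2.0,"dz":0,"wx":0,"wy":0,"wz":0,"grip":5}])

```text
time_s: 8.68
position: [0.5558, 0.0063, 0.0517]
tcp_rot: [-0.703, 0.703, -0.077, 0.077]
force: [0.9, 0.9, -1.2]
grip_width: 0.0132
```

play_rows(deltas=[{"dx":-0.2,"dy":-1.0,"dz":0,"wx":0,"wy":0,"wz":0,"grip":5},{"dx":-0.4,"dy":-2.0,"dz":0,"wx":0,"wy":0,"wz":0,"grip":5}])

```text
time_s: 8.85
position: [0.5554, 0.0043, 0.0517]
tcp_rot: [-0.703, 0.703, -0.077, 0.077]
force: [0.6, 0.5, 0.2]
grip_width: 0.0134
```

play_rows(deltas=[{"dx":-0.2,"dy":-1.0,"dz":0,"wx":0,"wy":0,"wz":0,"grip":5},{"dx":-0.4,"dy":-2.0,"dz":0,"wx":0,"wy":0,"wz":0,"grip":5}])

```text
time_s: 9.02
position: [0.555, 0.0023, 0.0516]
tcp_rot: [0.703, -0.703, 0.077, -0.077]
force: [1.0, -0.2, -0.1]
grip_width: 0.0132
```

play_rows(deltas=[{"dx":-0.1,"dy":-0.5,"dz":0,"wx":0,"wy":0,"wz":0,"grip":5},{"dx":-0.2,"dy":-1.0,"dz":0,"wx":0,"wy":0,"wz":0,"grip":5}])

```text
time_s: 9.18
position: [0.5548, 0.0013, 0.0516]
tcp_rot: [-0.703, 0.703, -0.077, 0.077]
force: [0.3, -0.5, -0.4]
grip_width: 0.0132
```

play_rows(deltas=[{"dx":-0.1,"dy":-0.5,"dz":0,"wx":0,"wy":0,"wz":0,"grip":5},{"dx":-0.2,"dy":-1.0,"dz":0,"wx":0,"wy":0,"wz":0,"grip":5}])

```text
time_s: 9.35
position: [0.5546, 0.0003, 0.0516]
tcp_rot: [-0.703, 0.703, -0.077, 0.077]
force: [-0.3, 0.1, -1.1]
grip_width: 0.0131
```

play_rows(deltas=[{"dx":-0.1,"dy":-0.5,"dz":0,"wx":0,"wy":0,"wz":0,"grip":5},{"dx":-0.2,"dy":-1.0,"dz":0,"wx":0,"wy":0,"wz":0,"grip":5}])

```text
time_s: 9.52
position: [0.5544, -0.0007, 0.0516]
tcp_rot: [-0.703, 0.703, -0.077, 0.077]
force: [-0.7, 0.6, -0.4]
grip_width: 0.0131
```

play_rows(deltas=[{"dx":-0.1,"dy":-0.5,"dz":0,"wx":0,"wy":0,"wz":0,"grip":5},{"dx":-0.2,"dy":-1.0,"dz":0,"wx":0,"wy":0,"wz":0,"grip":5}])

```text
time_s: 9.68
position: [0.5542, -0.0017, 0.0517]
tcp_rot: [-0.703, 0.703, -0.077, 0.077]
force: [-0.3, 0.0, -1.4]
grip_width: 0.0133
```

play_rows(deltas=[{"dx":-0.1,"dy":-0.5,"dz":0,"wx":0,"wy":0,"wz":0,"grip":5},{"dx":-0.2,"dy":-1.0,"dz":0,"wx":0,"wy":0,"wz":0,"grip":5}])

```text
time_s: 9.85
position: [0.554, -0.0027, 0.0517]
tcp_rot: [-0.703, 0.703, -0.077, 0.077]
force: [1.6, 0.9, -1.0]
grip_width: 0.0134
```

play_rows(deltas=[{"dx":-0.1,"dy":-0.5,"dz":0,"wx":0,"wy":0,"wz":0,"grip":5},{"dx":-0.2,"dy":-1.0,"dz":0,"wx":0,"wy":0,"wz":0,"grip":5}])

```text
time_s: 10.02
position: [0.5538, -0.0037, 0.0516]
tcp_rot: [-0.703, 0.703, -0.077, 0.077]
force: [0.1, 0.0, -1.6]
grip_width: 0.0131
```

play_rows(deltas=[{"dx":-0.1,"dy":-0.5,"dz":0,"wx":0,"wy":0,"wz":0,"grip":5},{"dx":-0.2,"dy":-1.0,"dz":0,"wx":0,"wy":0,"wz":0,"grip":5}])

```text
time_s: 10.18
position: [0.5536, -0.0047, 0.0517]
tcp_rot: [-0.703, 0.703, -0.077, 0.077]
force: [0.4, 0.9, -0.5]
grip_width: 0.0132
```

play_rows(deltas=[{"dx":-0.1,"dy":-0.5,"dz":0,"wx":0,"wy":0,"wz":0,"grip":5},{"dx":-0.2,"dy":-1.0,"dz":0,"wx":0,"wy":0,"wz":0,"grip":5}])

```text
time_s: 10.35
position: [0.5534, -0.0057, 0.0517]
tcp_rot: [-0.703, 0.703, -0.077, 0.077]
force: [1.2, -0.1, -0.6]
grip_width: 0.0131
```

play_rows(deltas=[{"dx":-0.1,"dy":-0.5,"dz":0,"wx":0,"wy":0,"wz":0,"grip":5},{"dx":-0.2,"dy":-1.0,"dz":0,"wx":0,"wy":0,"wz":0,"grip":5}])

```text
time_s: 10.52
position: [0.5532, -0.0067, 0.0516]
tcp_rot: [0.703, -0.703, 0.077, -0.077]
force: [0.0, -0.5, -0.5]
grip_width: 0.0134
```

play_rows(deltas=[{"dx":-0.1,"dy":-0.5,"dz":0,"wx":0,"wy":0,"wz":0,"grip":5},{"dx":-0.2,"dy":-1.0,"dz":0,"wx":0,"wy":0,"wz":0,"grip":5}])

```text
time_s: 10.68
position: [0.5531, -0.0077, 0.0517]
tcp_rot: [-0.703, 0.703, -0.077, 0.077]
force: [-0.4, 0.3, -1.0]
grip_width: 0.0133
```

play_rows(deltas=[{"dx":-0.1,"dy":-0.5,"dz":0,"wx":0,"wy":0,"wz":0,"grip":5},{"dx":-0.2,"dy":-1.0,"dz":0,"wx":0,"wy":0,"wz":0,"grip":5}])

```text
time_s: 10.85
position: [0.5528, -0.0087, 0.0517]
tcp_rot: [-0.703, 0.703, -0.077, 0.077]
force: [-1.1, -0.2, -0.9]
grip_width: 0.0136
```

play_rows(deltas=[{"dx":-0.1,"dy":-0.5,"dz":0,"wx":0,"wy":0,"wz":0,"grip":5},{"dx":-0.2,"dy":-1.0,"dz":0,"wx":0,"wy":0,"wz":0,"grip":5}])

```text
time_s: 11.02
position: [0.5527, -0.0097, 0.0517]
tcp_rot: [-0.703, 0.703, -0.077, 0.077]
force: [-0.1, -0.5, -1.2]
grip_width: 0.0133
```

play_rows(deltas=[{"dx":-0.1,"dy":-0.5,"dz":0,"wx":0,"wy":0,"wz":0,"grip":5},{"dx":-0.2,"dy":-1.0,"dz":0,"wx":0,"wy":0,"wz":0,"grip":5}])

```text
time_s: 11.18
position: [0.5524, -0.0107, 0.0517]
tcp_rot: [-0.703, 0.703, -0.077, 0.077]
force: [0.6, 0.6, -0.6]
grip_width: 0.0133
```

play_rows(deltas=[{"dx":-0.1,"dy":-0.5,"dz":0,"wx":0,"wy":0,"wz":0,"grip":5},{"dx":-0.2,"dy":-1.0,"dz":0,"wx":0,"wy":0,"wz":0,"grip":5}])

```text
time_s: 11.35
position: [0.5522, -0.0117, 0.0516]
tcp_rot: [-0.703, 0.703, -0.077, 0.077]
force: [0.9, 0.4, -1.2]
grip_width: 0.0134
```

play_rows(deltas=[{"dx":-0.1,"dy":-0.5,"dz":0,"wx":0,"wy":0,"wz":0,"grip":5},{"dx":-0.2,"dy":-1.0,"dz":0,"wx":0,"wy":0,"wz":0,"grip":5}])

```text
time_s: 11.52
position: [0.552, -0.0127, 0.0517]
tcp_rot: [-0.703, 0.703, -0.077, 0.077]
force: [0.6, 0.2, -1.0]
grip_width: 0.0136
```

play_rows(deltas=[{"dx":-0.1,"dy":-0.5,"dz":0,"wx":0,"wy":0,"wz":0,"grip":5},{"dx":-0.2,"dy":-1.0,"dz":0,"wx":0,"wy":0,"wz":0,"grip":5}])

```text
time_s: 11.68
position: [0.5518, -0.0137, 0.0516]
tcp_rot: [-0.703, 0.703, -0.077, 0.077]
force: [-0.6, 0.4, -0.7]
grip_width: 0.0135
```

play_rows(deltas=[{"dx":-0.1,"dy":-0.5,"dz":0,"wx":0,"wy":0,"wz":0,"grip":5},{"dx":-0.2,"dy":-1.0,"dz":0,"wx":0,"wy":0,"wz":0,"grip":5}])

```text
time_s: 11.85
position: [0.5516, -0.0147, 0.0517]
tcp_rot: [0.703, -0.703, 0.077, -0.077]
force: [-0.1, -0.5, -0.5]
grip_width: 0.0133
```

play_rows(deltas=[{"dx":-0.1,"dy":-0.5,"dz":0,"wx":0,"wy":0,"wz":0,"grip":5},{"dx":-0.2,"dy":-1.0,"dz":0,"wx":0,"wy":0,"wz":0,"grip":5}])

```text
time_s: 12.02
position: [0.5515, -0.0157, 0.0517]
tcp_rot: [-0.703, 0.703, -0.077, 0.077]
force: [0.2, 0.1, -0.7]
grip_width: 0.0136
```

play_rows(deltas=[{"dx":-0.2,"dy":-0.5,"dz":0,"wx":0,"wy":0,"wz":0,"grip":5},{"dx":-0.4,"dy":-1.0,"dz":0,"wx":0,"wy":0,"wz":0,"grip":5}])

```text
time_s: 12.18
position: [0.5511, -0.0167, 0.0517]
tcp_rot: [-0.703, 0.703, -0.077, 0.077]
force: [0.1, -0.6, -0.4]
grip_width: 0.0135
```

play_rows(deltas=[{"dx":-0.2,"dy":-0.5,"dz":0,"wx":0,"wy":0,"wz":0,"grip":5},{"dx":-0.4,"dy":-1.0,"dz":0,"wx":0,"wy":0,"wz":0,"grip":5}])

```text
time_s: 12.35
position: [0.5509, -0.0171, 0.0517]
tcp_rot: [0.703, -0.703, 0.077, -0.077]
force: [2.2, 10.7, -1.5]
grip_width: 0.0132
```

The reaction stepped to 10.7 N and the arm moved only 0.4 mm of the 1 mm commanded, so the rod is on the stop. I'll ease off slightly.

play_rows(deltas=[{"dx":0.0,"dy":0.3,"dz":0,"wx":0,"wy":0,"wz":0,"grip":5},{"dx":0.0,"dy":0.3,"dz":0,"wx":0,"wy":0,"wz":0,"grip":5}])

```text
time_s: 12.52
position: [0.5509, -0.017, 0.0517]
tcp_rot: [0.703, -0.703, 0.076, -0.077]
force: [2.3, 5.9, -1.6]
grip_width: 0.0132
```

play_rows(deltas=[{"dx":0,"dy":0,"dz":0,"wx":0,"wy":0,"wz":0,"grip":40},{"dx":0,"dy":0,"dz":0,"wx":0,"wy":0,"wz":0,"grip":40},{"dx":0,"dy":0,"dz":0,"wx":0,"wy":0,"wz":0,"grip":40},{"dx":0,"dy":0,"dz":0,"wx":0,"wy":0,"wz":0,"grip":40},{"dx":0,"dy":0,"dz":0,"wx":0,"wy":0,"wz":0,"grip":40}])

```text
time_s: 12.93
position: [0.5506, -0.0175, 0.0517]
tcp_rot: [-0.703, 0.703, -0.077, 0.077]
force: [0.4, -0.3, -0.6]
grip_width: 0.0384
```

play_rows(deltas=[{"dx":0,"dy":0,"dz":10,"wx":0,"wy":0,"wz":0,"grip":40},{"dx":0,"dy":0,"dz":40,"wx":0,"wy":0,"wz":0,"grip":40},{"dx":0,"dy":0,"dz":75,"wx":0,"wy":0,"wz":0,"grip":40},{"dx":0,"dy":0,"dz":110,"wx":0,"wy":0,"wz":0,"grip":40},{"dx":0,"dy":0,"dz":140,"wx":0,"wy":0,"wz":0,"grip":0},{"dx":0,"dy":0,"dz":140,"wx":0,"wy":0,"wz":0,"grip":0},{"dx":0,"dy":0,"dz":140,"wx":0,"wy":0,"wz":0,"grip":0},{"dx":0,"dy":0,"dz":140,"wx":0,"wy":0,"wz":0,"grip":0}])

```text
time_s: 13.6
position: [0.5502, -0.0173, 0.1916]
tcp_rot: [-0.703, 0.703, -0.077, 0.077]
force: [-0.3, -0.1, -0.3]
grip_width: 0.0189
```

```bash
python3 m4.py 6; sed -i 's/side5/side6/;s/t5.png/t6.png/' m6.py; python3 m6.py
```

```text
[[ 9.765e-01 -2.000e-04  2.155e-01]
 [-2.155e-01 -0.000e+00  9.765e-01]
 [-1.000e-04 -1.000e+00 -0.000e+00]]
[ 0.5502 -0.0173  0.1916] [-0.27 -0.11 -0.29] 0.018945499451969525 13.6
jaw heading -12.445570984984665
[ 0.55008667 -0.01732135  0.20897947]
grasp [ 362.6 -389.8] p60 [ 508.7 -444.1] tip110 [ 624.6 -487.1] tip107 [ 617.8 -484.5]
mouth [492. 139.] axis pts [374.  195.8] left+2mm [484.9 137.5] up2 [492.1 130.9]
fwd 0.05638037497006295 lat(left) 0.0005014077233550671
```

View pics/t6.png

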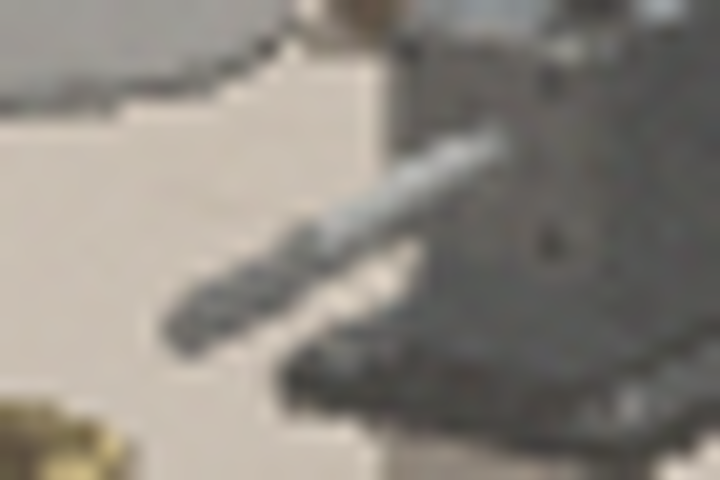

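View pics/ztop6.png

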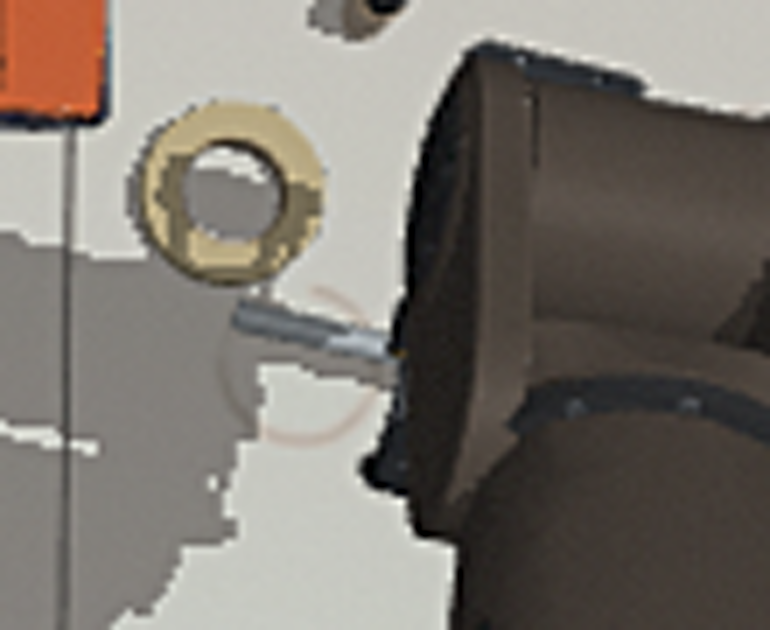

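The rod stays in the collet, entering the mouth at about (500,140) in the side zoom. Next is the lever: I'll go to the +x side of the knob with the fingers closed and the jaw axis turned to the knob's tangent.

play_rows(deltas=[{"dx":10,"dy":-12,"dz":0,"wx":0,"wy":0,"wz":6,"grip":0},{"dx":20,"dy":-28,"dz":0,"wx":0,"wy":0,"wz":12,"grip":0},{"dx":30,"dy":-44,"dz":0,"wx":0,"wy":0,"wz":18,"grip":0},{"dx":40,"dy":-60,"dz":0,"wx":0,"wy":0,"wz":24,"grip":0},{"dx":47,"dy":-76,"dz":0,"wx":0,"wy":0,"wz":30,"grip":0},{"dx":47,"dy":-92,"dz":0,"wx":0,"wy":0,"wz":36,"grip":0},{"dx":47,"dy":-106,"dz":0,"wx":0,"wy":0,"wz":42,"grip":0},{"dx":47,"dy":-116,"dz":0,"wx":0,"wy":0,"wz":48,"grip":0},{"dx":47,"dy":-116,"dz":0,"wx":0,"wy":0,"wz":48,"grip":0},{"dx":47,"dy":-116,"dz":0,"wx":0,"wy":0,"wz":48,"grip":0}])

```text
time_s: 14.53
position: [0.5973, -0.1334, 0.1905]
tcp_rot: [0.674, -0.673, -0.214, 0.215]
force: [-1.2, 0.4, -0.7]
grip_width: 0.0007
```

```bash
python3 m4.py 7
```

```text
[[ 8.16e-01 -1.70e-03 -5.78e-01]
 [ 5.78e-01  8.00e-04  8.16e-01]
 [-1.00e-03 -1.00e+00  1.70e-03]]
[ 0.5973 -0.1334  0.1905] [-1.23  0.4  -0.7 ] 0.0007213120194932102 14.5333
jaw heading 35.312241531106466
```

View pics/zside7.png

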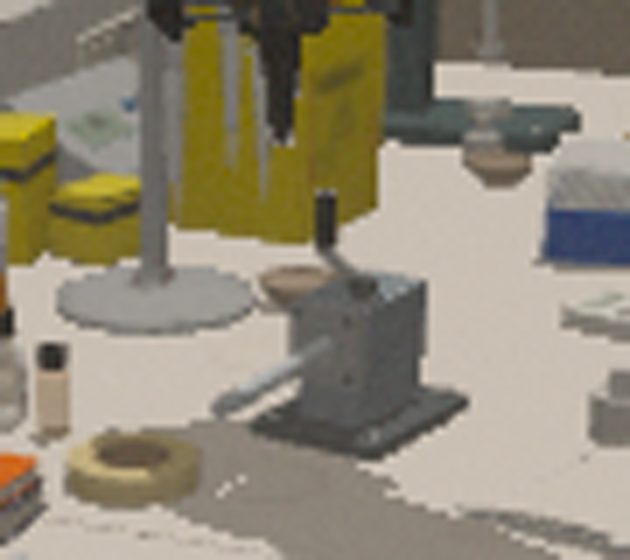

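View pics/top7.png

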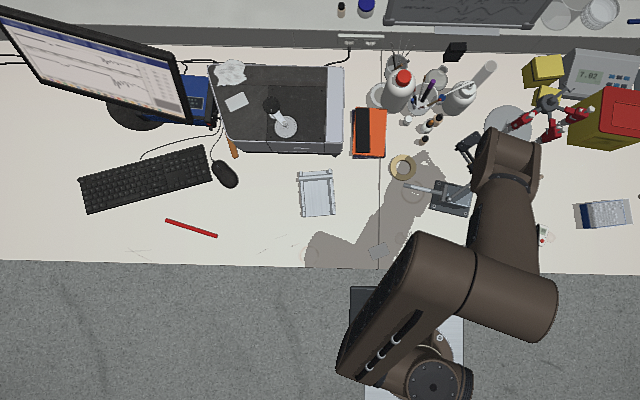

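Run:
```python
from h import *
Z=lambda X:((proj('side',X)-[300,130]+.5)*7-.5).round(1)
print('knob',Z([.571,-.153,.131]),Z([.571,-.153,.151]),Z([.571,-.153,.111]),'tcp',Z(read_state()['position']),'hub',Z([.518,-.081,.119]))
print('x+3',Z([.574,-.153,.131]),'y-3',Z([.571,-.156,.131]))
```

```text
knob [323.4 219.5] [323.7 191.4] [323.1 247.3] tcp [277.5 137.9] hub [360.1 272. ]
x+3 [319.3 219.1] y-3 [324.9 218.4]
```

The knob projects to (323,220) and is seen at (326,220), so the estimate agrees. I'll descend beside it.

play_rows(deltas=[{"dx":0,"dy":0,"dz":-25,"wx":0,"wy":0,"wz":0,"grip":0},{"dx":0,"dy":0,"dz":-50,"wx":0,"wy":0,"wz":0,"grip":0},{"dx":0,"dy":0,"dz":-65,"wx":0,"wy":0,"wz":0,"grip":0},{"dx":0,"dy":0,"dz":-72,"wx":0,"wy":0,"wz":0,"grip":0},{"dx":0,"dy":0,"dz":-72,"wx":0,"wy":0,"wz":0,"grip":0}])

```text
time_s: 15.05
position: [0.5971, -0.1325, 0.1182]
tcp_rot: [0.674, -0.673, -0.215, 0.216]
force: [0.1, -0.5, -0.1]
grip_width: 0.0004
```

```bash
cat > m7.py <<'E'
from m3 import *
# pusher centre/yaw for lever arm heading th (deg), offset o behind knob centre
pv=np.array([.518,-.081]);p=s['position'][:2]
h=np.degrees(np.arctan2(M[1,0],M[0,0]))
for th in (-54,-60,-66,-72,-78,-84,-90,-96,-102,-108,-112,-116,-118):
    a=np.radians(th);r=np.array([np.cos(a),np.sin(a)]);t=np.array([np.sin(a),-np.cos(a)])
    C=pv+.09*r-.021*t; print(th,((C-p)*1000).round(1),'wz',round(th+90-h,1))
E
python3 m7.py
```

```text
[[ 8.140e-01 -2.500e-03 -5.808e-01]
 [ 5.808e-01  9.000e-04  8.140e-01]
 [-1.500e-03 -1.000e+00  2.200e-03]]
[ 0.5971 -0.1325  0.1182] [ 0.08 -0.51 -0.09] 0.00036072761649800036 15.05
jaw heading 35.50939032702671
-54 [-9.2 -8.9] wz 0.5
-60 [-15.9 -15.9] wz -5.5
-66 [-23.3 -22.1] wz -11.5
-72 [-31.3 -27.6] wz -17.5
-78 [-39.9 -32.1] wz -23.5
-84 [-48.8 -35.8] wz -29.5
-90 [-58.1 -38.5] wz -35.5
-96 [-67.6 -40.2] wz -41.5
-102 [-77.3 -40.9] wz -47.5
-108 [-87.  -40.5] wz -53.5
-112 [-93.4 -39.8] wz -57.5
-116 [-99.7 -38.5] wz -61.5
-118 [-102.8  -37.8] wz -63.5
```

play_rows(deltas=[{"dx":-4,"dy":-4,"dz":0,"wx":0,"wy":0,"wz":0,"grip":0},{"dx":-9.2,"dy":-8.9,"dz":0,"wx":0,"wy":0,"wz":0.5,"grip":0},{"dx":-12.5,"dy":-12.5,"dz":0,"wx":0,"wy":0,"wz":-2.5,"grip":0},{"dx":-15.9,"dy":-15.9,"dz":0,"wx":0,"wy":0,"wz":-5.5,"grip":0},{"dx":-19.6,"dy":-19,"dz":0,"wx":0,"wy":0,"wz":-8.5,"grip":0},{"dx":-23.3,"dy":-22.1,"dz":0,"wx":0,"wy":0,"wz":-11.5,"grip":0}])

```text
time_s: 15.55
position: [0.5746, -0.1559, 0.1209]
tcp_rot: [-0.691, 0.692, 0.147, -0.145]
force: [2.2, 3.4, -2.7]
grip_width: 0.0005
```

```bash
python3 m7.py; python3 m4.py 8
```

```text
[[ 9.143e-01  2.600e-03 -4.050e-01]
 [ 4.050e-01 -4.000e-04  9.143e-01]
 [ 2.200e-03 -1.000e+00 -1.400e-03]]
[ 0.5746 -0.1559  0.1209] [ 2.21  3.41 -2.73] 0.0004910983631376148 15.55
jaw heading 23.891144861115265
-54 [13.3 14.4] wz 12.1
-60 [6.6 7.5] wz 6.1
-66 [-0.8  1.2] wz 0.1
-72 [-8.8 -4.2] wz -5.9
-78 [-17.3  -8.8] wz -11.9
-84 [-26.3 -12.4] wz -17.9
-90 [-35.6 -15.1] wz -23.9
-96 [-45.1 -16.8] wz -29.9
-102 [-54.7 -17.5] wz -35.9
-108 [-64.4 -17.2] wz -41.9
-112 [-70.8 -16.4] wz -45.9
-116 [-77.1 -15.2] wz -49.9
-118 [-80.3 -14.4] wz -51.9
[[ 9.143e-01  2.600e-03 -4.050e-01]
 [ 4.050e-01 -4.000e-04  9.143e-01]
 [ 2.200e-03 -1.000e+00 -1.400e-03]]
[ 0.5746 -0.1559  0.1209] [ 2.21  3.41 -2.73] 0.0004910983631376148 15.55
jaw heading 23.891144861115265
```

View pics/zside8.png

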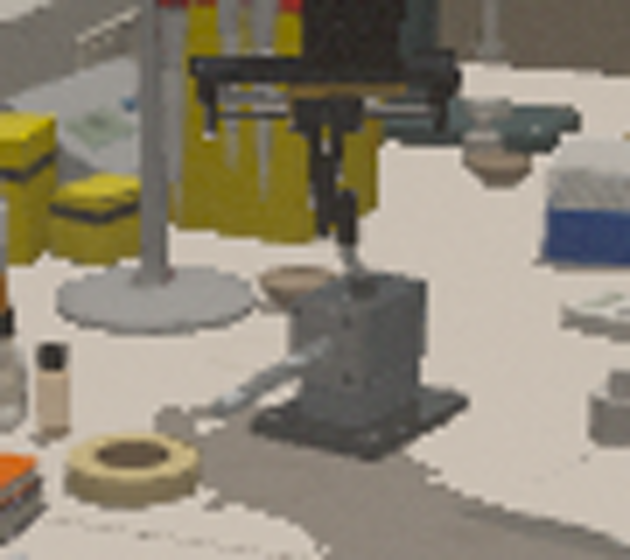

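The knob is moving with the fingers and the force is about 4 N. Continuing the arc.

play_rows(deltas=[{"dx":-4,"dy":-2.8,"dz":0,"wx":0,"wy":0,"wz":-3,"grip":0},{"dx":-8,"dy":-5.5,"dz":0,"wx":0,"wy":0,"wz":-6,"grip":0},{"dx":-12.3,"dy":-7.8,"dz":0,"wx":0,"wy":0,"wz":-9,"grip":0},{"dx":-16.6,"dy":-10,"dz":0,"wx":0,"wy":0,"wz":-12,"grip":0},{"dx":-21,"dy":-12,"dz":0,"wx":0,"wy":0,"wz":-15,"grip":0},{"dx":-25.5,"dy":-13.7,"dz":0,"wx":0,"wy":0,"wz":-18,"grip":0},{"dx":-30,"dy":-15.2,"dz":0,"wx":0,"wy":0,"wz":-21,"grip":0},{"dx":-34.8,"dy":-16.4,"dz":0,"wx":0,"wy":0,"wz":-24,"grip":0}])

```text
time_s: 16.32
position: [0.5403, -0.1724, 0.1208]
tcp_rot: [-0.707, 0.708, 0.001, 0.001]
force: [4.5, 0.5, 1.0]
grip_width: 0.0004
```

```bash
python3 m7.py; python3 m4.py 9
```

```text
[[ 1.0e+00  3.2e-03 -4.0e-04]
 [ 4.0e-04 -1.2e-03  1.0e+00]
 [ 3.2e-03 -1.0e+00 -1.2e-03]]
[ 0.5403 -0.1724  0.1208] [4.53 0.54 1.  ] 0.00043893437434707497 16.3167
jaw heading 0.022511348680663533
-54 [47.6 30.9] wz 36.0
-60 [40.9 23.9] wz 30.0
-66 [33.5 17.7] wz 24.0
-72 [25.5 12.3] wz 18.0
-78 [16.9  7.7] wz 12.0
-84 [8. 4.] wz 6.0
-90 [-1.3  1.4] wz -0.0
-96 [-10.8  -0.3] wz -6.0
-102 [-20.5  -1. ] wz -12.0
-108 [-30.2  -0.7] wz -18.0
-112 [-36.6   0. ] wz -22.0
-116 [-42.9   1.3] wz -26.0
-118 [-46.   2.] wz -28.0
[[ 1.0e+00  3.2e-03 -4.0e-04]
 [ 4.0e-04 -1.2e-03  1.0e+00]
 [ 3.2e-03 -1.0e+00 -1.2e-03]]
[ 0.5403 -0.1724  0.1208] [4.53 0.54 1.  ] 0.00043893437434707497 16.3167
jaw heading 0.022511348680663533
```

View pics/zside9.png

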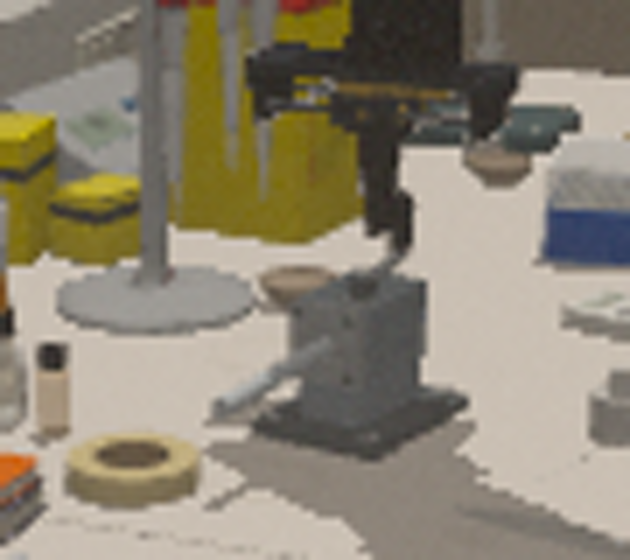

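play_rows(deltas=[{"dx":-4.7,"dy":-0.9,"dz":0,"wx":0,"wy":0,"wz":-3,"grip":0},{"dx":-9.5,"dy":-1.7,"dz":0,"wx":0,"wy":0,"wz":-6,"grip":0},{"dx":-14.3,"dy":-2.1,"dz":0,"wx":0,"wy":0,"wz":-9,"grip":0},{"dx":-19.2,"dy":-2.4,"dz":0,"wx":0,"wy":0,"wz":-12,"grip":0},{"dx":-24,"dy":-2.3,"dz":0,"wx":0,"wy":0,"wz":-15,"grip":0}])

```text
time_s: 16.83
position: [0.5166, -0.1748, 0.1206]
tcp_rot: [-0.701, 0.702, -0.09, 0.093]
force: [4.9, -1.8, 1.5]
grip_width: 0.0002
```

play_rows(deltas=[{"dx":-2.5,"dy":0,"dz":0,"wx":0,"wy":0,"wz":-1.5,"grip":0},{"dx":-4.9,"dy":0.2,"dz":0,"wx":0,"wy":0,"wz":-3,"grip":0}])

```text
time_s: 17.0
position: [0.5114, -0.1744, 0.1205]
tcp_rot: [-0.698, 0.699, -0.109, 0.111]
force: [4.0, -2.2, 3.5]
grip_width: 0.0004
```

play_rows(deltas=[{"dx":-1.6,"dy":0.1,"dz":0,"wx":0,"wy":0,"wz":-1,"grip":0},{"dx":-3.2,"dy":0.4,"dz":0,"wx":0,"wy":0,"wz":-2,"grip":0}])

```text
time_s: 17.17
position: [0.5079, -0.1739, 0.1202]
tcp_rot: [-0.696, 0.697, -0.122, 0.123]
force: [4.0, -2.9, 4.0]
grip_width: 0.0005
```

play_rows(deltas=[{"dx":-1.6,"dy":0.3,"dz":0,"wx":0,"wy":0,"wz":-1,"grip":0},{"dx":-3.2,"dy":0.6,"dz":0,"wx":0,"wy":0,"wz":-2,"grip":0}])

```text
time_s: 17.33
position: [0.5045, -0.1733, 0.1199]
tcp_rot: [-0.694, 0.694, -0.134, 0.135]
force: [4.1, -3.5, 4.9]
grip_width: 0.0008
```

play_rows(deltas=[{"dx":-0.8,"dy":0.2,"dz":0,"wx":0,"wy":0,"wz":-0.5,"grip":0},{"dx":-1.6,"dy":0.4,"dz":0,"wx":0,"wy":0,"wz":-1,"grip":0}])

```text
time_s: 17.5
position: [0.5028, -0.1729, 0.1199]
tcp_rot: [-0.693, 0.693, -0.14, 0.141]
force: [2.9, -4.0, 3.2]
grip_width: 0.0003
```

play_rows(deltas=[{"dx":-0.8,"dy":0.2,"dz":0,"wx":0,"wy":0,"wz":-0.5,"grip":0},{"dx":-1.6,"dy":0.4,"dz":0,"wx":0,"wy":0,"wz":-1,"grip":0}])

```text
time_s: 17.67
position: [0.5013, -0.1725, 0.1198]
tcp_rot: [-0.692, 0.692, -0.146, 0.147]
force: [2.8, -3.9, 3.4]
grip_width: 0.0009
```

play_rows(deltas=[{"dx":-0.8,"dy":0.2,"dz":0,"wx":0,"wy":0,"wz":-0.5,"grip":0},{"dx":-1.6,"dy":0.5,"dz":0,"wx":0,"wy":0,"wz":-1,"grip":0}])

```text
time_s: 17.83
position: [0.4996, -0.1721, 0.1198]
tcp_rot: [-0.69, 0.691, -0.152, 0.153]
force: [4.2, -4.4, 3.0]
grip_width: 0.0007
```

play_rows(deltas=[{"dx":-0.8,"dy":0.2,"dz":0,"wx":0,"wy":0,"wz":-0.5,"grip":0},{"dx":-1.6,"dy":0.5,"dz":0,"wx":0,"wy":0,"wz":-1,"grip":0}])

```text
time_s: 18.0
position: [0.498, -0.1716, 0.1198]
tcp_rot: [-0.689, 0.689, -0.158, 0.159]
force: [2.9, -5.0, 3.1]
grip_width: 0.0006
```

```bash
python3 m4.py 10
```

```text
[[ 8.994e-01  4.000e-04  4.372e-01]
 [-4.372e-01 -8.000e-04  8.994e-01]
 [ 7.000e-04 -1.000e+00 -5.000e-04]]
[ 0.498  -0.1716  0.1198] [ 2.91 -5.02  3.14] 0.0006179626139791599 18.0
jaw heading -25.92603074188259
```

View pics/zside10.png

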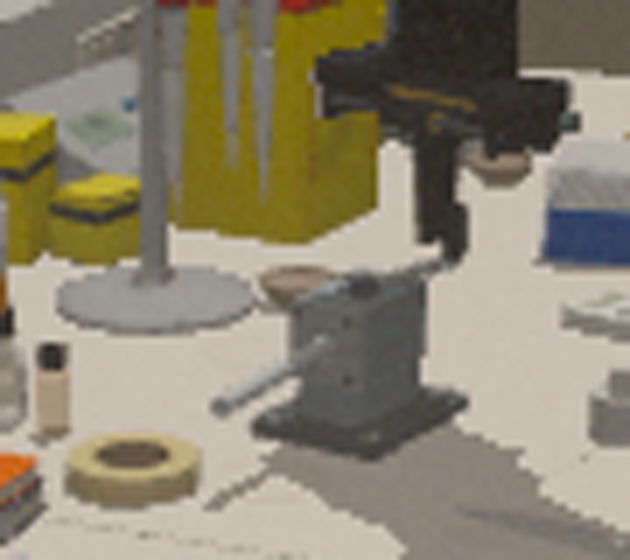

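View pics/ztop10.png

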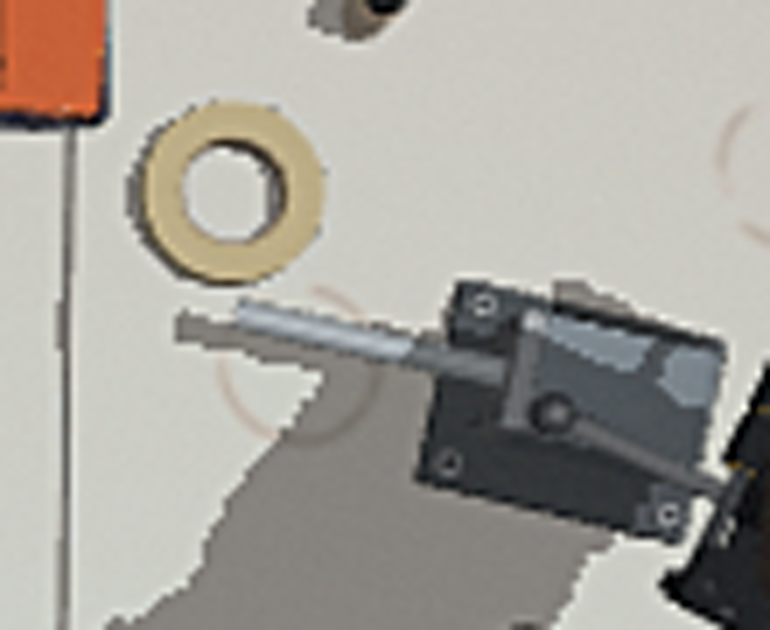

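The arm lies about 11° right of the feed direction, running from the hub at (552,413) to (720,490) in the top zoom. It needs about 14°, so I'll push a little further until I feel the end stop.

play_rows(deltas=[{"dx":-0.8,"dy":0.3,"dz":0,"wx":0,"wy":0,"wz":-0.5,"grip":0},{"dx":-1.6,"dy":0.6,"dz":0,"wx":0,"wy":0,"wz":-1,"grip":0}])

```text
time_s: 18.27
position: [0.4963, -0.171, 0.1197]
tcp_rot: [-0.687, 0.688, -0.164, 0.165]
force: [2.9, -5.2, 2.4]
grip_width: 0.0006
```

play_rows(deltas=[{"dx":-0.8,"dy":0.3,"dz":0,"wx":0,"wy":0,"wz":-0.5,"grip":0},{"dx":-1.6,"dy":0.6,"dz":0,"wx":0,"wy":0,"wz":-1,"grip":0}])

```text
time_s: 18.43
position: [0.4953, -0.1708, 0.1198]
tcp_rot: [-0.686, 0.687, -0.17, 0.171]
force: [8.2, -8.5, -0.4]
grip_width: 0.0005
```

play_rows(deltas=[{"dx":-0.8,"dy":0.3,"dz":0,"wx":0,"wy":0,"wz":-0.5,"grip":0},{"dx":-1.6,"dy":0.6,"dz":0,"wx":0,"wy":0,"wz":-1,"grip":0}])

```text
time_s: 18.6
position: [0.4952, -0.1709, 0.12]
tcp_rot: [-0.684, 0.685, -0.175, 0.179]
force: [15.6, -10.7, -4.9]
grip_width: -0.0001
```

Motion stalled and the force jumped to 19 N, so the lever is at its end stop. Backing straight off, then up.

play_rows(deltas=[{"dx":3,"dy":-1.4,"dz":0,"wx":0,"wy":0,"wz":0,"grip":0},{"dx":10,"dy":-5,"dz":0,"wx":0,"wy":0,"wz":0,"grip":0},{"dx":18,"dy":-9,"dz":0,"wx":0,"wy":0,"wz":0,"grip":0},{"dx":20,"dy":-10,"dz":20,"wx":0,"wy":0,"wz":0,"grip":0},{"dx":20,"dy":-10,"dz":55,"wx":0,"wy":0,"wz":0,"grip":0},{"dx":20,"dy":-10,"dz":90,"wx":0,"wy":0,"wz":0,"grip":0},{"dx":10,"dy":-50,"dz":110,"wx":0,"wy":0,"wz":0,"grip":0},{"dx":0,"dy":-90,"dz":120,"wx":0,"wy":0,"wz":0,"grip":0},{"dx":0,"dy":-125,"dz":120,"wx":0,"wy":0,"wz":0,"grip":0},{"dx":0,"dy":-160,"dz":120,"wx":0,"wy":0,"wz":0,"grip":0}])

```text
time_s: 19.43
position: [0.4927, -0.3314, 0.2407]
tcp_rot: [-0.685, 0.685, -0.176, 0.177]
force: [0.5, -0.3, -0.1]
grip_width: 0.0008
```

```bash
python3 m4.py 11; sed -i 's/side6/side11/;s/t6.png/t11.png/' m6.py; python3 m6.py>/dev/null
```

```text
[[ 8.753e-01  5.000e-04  4.835e-01]
 [-4.835e-01 -6.000e-04  8.753e-01]
 [ 8.000e-04 -1.000e+00 -3.000e-04]]
[ 0.4927 -0.3314  0.2407] [ 0.47 -0.29 -0.15] 0.0008343807396365844 19.4333
jaw heading -28.91720908846257
```

View pics/t11.png

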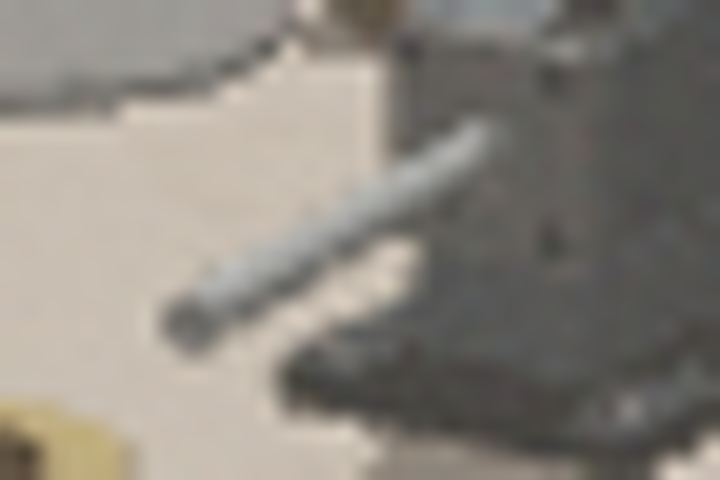

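View pics/ztop11.png

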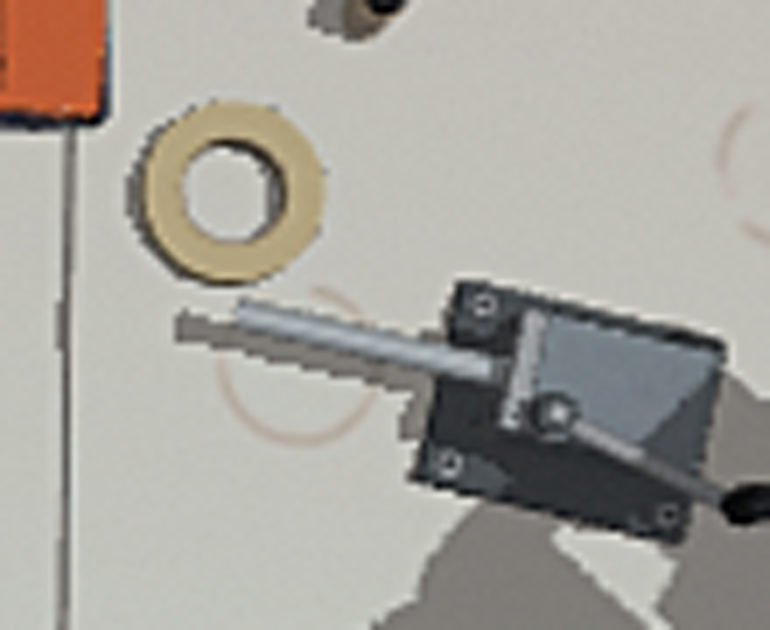

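The rod's rear end is still at (185,325) in the side zoom, as it was before clamping, and the lever has swung over. I'll measure the final lever angle.

Run:
```python
import cv2
im=cv2.imread('pics/top11.png')
cv2.imwrite('pics/k11.png',cv2.resize(im[165:235,420:500],None,fx=7,fy=7,interpolation=cv2.INTER_CUBIC))
```

```text
(no output)
```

View pics/k11.png

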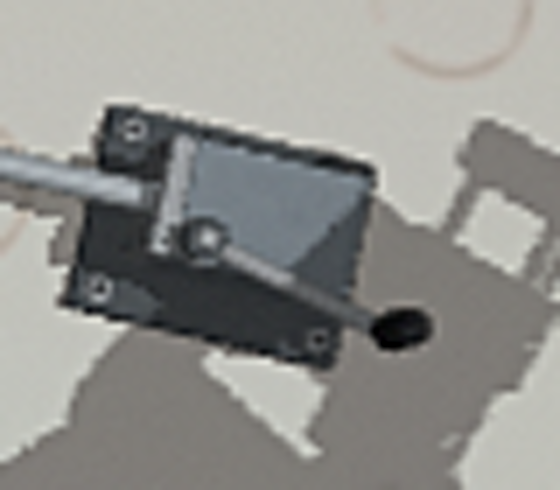

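Run:
```python
from h import *
P=lambda x,y:(420+(x+.5)/7-.5,165+(y+.5)/7-.5)
k=onz('top',*P(411,325),.151);h=onz('top',*P(204,237),.119)
d=(k-h)[:2];print(k,h,np.linalg.norm(d),'right of feed',-102.4-np.degrees(np.arctan2(d[1],d[0])))
```

```text
[ 0.47910639 -0.16194119  0.151     ] [ 0.51804999 -0.08080234  0.119     ] 0.09000065534046116 right of feed 13.239250280437616
```

```bash
python3 -c "
from station import *
print(sign_off()); print(read_state()['time_s'])"
```

```text
the job is handed in; nothing more can be done
None
the job is handed in; nothing more can be done
```

I fed the round rod into the collet until it met the depth stop, clamped it with the lever, backed the gripper clear and handed the job in at about 19.4 s. The sign-off gives no verdict, so the checks below are my own.

- **Feeding:** There was no nose contact above about 1–2 N of noise. The stop showed as a step to about 10.9 N, under its 16 N slip limit, at roughly 53 mm depth. I eased the push to about 6 N before letting go.
- **Clamping:** I pushed the knob round with closed fingers at about 4–7 N until it stalled at about 19 N, which I took as the lever's end stop. The last picture puts the arm 13.2° right of the feed direction, against an expected 14°, which is within my measuring error.
- **Rod still home:** Its rear end sat at the same image position before and after clamping. At a few mm per pixel, this would not show a shift of about 1 mm. I did not feel for the stop again after letting go.
- **Hex rod:** I didn't touch it after the grasp and it was not in the last close-ups. I did not check its position again at the end.
- **One disagreement:** The hub and mouth measurements put the mouth about 6 mm apart along the feed direction. This did not matter, because I found the stop by feel.

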